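# Take the snap ring out of a roller bearing housing

## Task

Take the pick from its stand, slant its tip through the pry slot under the end of the black snap ring, draw that end inwards and lift it out of the groove until the lug on it stands clear above the housing's face. Put the pick back fully into its sleeve, then pull the ring out of the housing by its raised lug and put it into the steel bowl, leaving the bowl and the other things where they stand.

Things in the scene. Friction and masses are not known exactly. Their poses are not given: they have to be found in the camera images.
- housing: Blue-green flanged roller-bearing housing, face up, fixed; flange 116 mm across, 13 mm thick; boss 88 mm across, its face 51 mm up. Origin: centre of underside, z up; -x is the pry slot's side. Greased bore 62 mm wide. Under the ring lie the bearing with red-brown seal, top 37 mm up, and the shaft's end, 30 mm across, top 43.3 mm up. Heights here count from the table.
- slot (a point): Middle of the pry slot's mouth at face height, 37.5 mm from the housing's axis on its -x side (it faces roughly left, +y). The slot cuts right through the wall: 14 mm wide at the bore, 20 outside, floor 35 mm up. A pick slanted 35 degrees, handle outwards, enters with its tip 39.5 mm up, moves in level until the tip is 20 to 22 mm from the axis, then lifts to 53.
- lip (a point): Point on the housing's axis at the underside of the lip, 48 mm up. The lip (62 mm wide, 0.8 mm thick) widens upward at 45 degrees to 66 mm at the face. Under it is the groove, 66.8 mm wide, from 43.5 to 48 mm up, that holds the ring.
- seat (a point): Point on the housing's axis at the groove's floor, 43.5 mm up, on which the ring lies.
- ring: Black split spring ring, 66 mm outside, 56 inside, 4 thick, 110 g, lying in the groove, its rim 2 mm under the lip: it cannot go straight up. Origin: centre of its underside; this is the pose of its stiff back. In the housing's frame, counter-clockwise from +x, it runs from -80 degrees (flat eye) through its back at 38 to 188 degrees (the end with the lug, in the slot); the rest is its gap.
- ring_eye (a point): Centre of the lug at the ring's end in the slot: 8.6 mm wide (22.2 to 30.8 from the axis), 8.8 along the band, 7 high; seated 47 mm up, top just below the face. Pushed 3 mm or more towards the axis (12 N) the end clears the lip; then it bends up (2 N) about a line through the band 90 degrees back, at most 0.5 rad, and stays bent; let go below 54 mm it may slip back under the lip.
- gap (a point): Middle of the ring's gap (fixed to the housing, 28 mm from its axis, at 234 degrees in its frame). With the lug raised, the rest of the ring leaves the groove when the lug is drawn level 5 to 8 mm outwards over the slot, slightly to the gap's side (185 to 215 degrees in the housing's frame, about 12 N, firm grip), then lifted.
- pick: Straight pick, 60 g. z axis from tip to handle; origin: centre of the underside of its black collar (22 mm across, 4 thick). Round red handle with black rings, 16 mm across, 4 to 65 mm above the origin; below it a brass ferrule 12.4 mm across, 12 long, then a plain steel shank 4 mm across with round end. It starts in the sleeve, handle up, leaning about 34 degrees.
- pick_tip (a point): end of the pick's shank, 60 mm below the pick's origin on its axis
- stand: Dark round pick stand, fixed; base 72 mm across, 11 high; origin: centre of underside, z up. Its conical polished steel sleeve, open at both ends, leans 30 degrees from vertical with the mouth towards the stand's -x side (roughly left); mouth 17 mm wide inside, 7 mm at the lower end 45 mm down its axis.
- sleeve (a point): Centre of the sleeve's mouth, 78 mm up. The pick's collar rests on the mouth, its origin then within 3 mm of this point.
- bowl: steel mixing bowl for the parts, 180 mm across the rim, 66 mm high, inner floor about 98 mm across and 3 mm above the table; loose, 160 g; origin: centre of its underside
- grease: bystander: white jar with a blue lid, 76 mm across, 84 mm high; origin: centre of its underside
- tape: bystander: roll of blue masking tape lying flat, 93 mm across, 24 mm high; origin: centre of its underside
- marker: bystander: green marker pen lying on the table, 108 mm long, 12 mm thick; origin: centre of its underside
- tin: bystander: black-rimmed ink tin, 69 mm across, 53 mm high; origin: centre of its underside

How it is judged:
By the outcome, as a careful person would: the job done as asked, in the order asked, and still so for the second after the job is handed in, with the robot touching nothing.
It also fails if it takes over 61 s, if anything falls off the work surface, if the arm or the gripper's body presses on something with over 40 N, if the wrist force passes 120 N, or if a joint passes its speed limit or range.

## Robot

A 6-joint arm with a two-finger parallel gripper is mounted at the origin on a cart in front of the work surface, level with it; the furniture and walls round the work are solid. World frame = base frame: x ahead of the robot, y to its left, z up, the work surface at z = 0. Lengths are in m, angles in rad, forces in N, time in s.
With the tool pointing down it reaches from about 0.35 to 0.85 m from the base axis. Payload 8.1 kg.
Tool frame: the origin (TCP) lies at the centre of the arm's flange, where the gripper is bolted on; the fingertips stand 186 mm ahead of it and the grasp point (between the pads) lies 167 mm ahead of it; z points along the fingers, y is the line along which they close (so a half turn about z gives the same grasp; the last joint's range is limited). The gripper opens to 93 mm and grips with 3 to 60 N. Pads are 15 mm wide; open, the fingers measure 128 mm over their backs; the gripper's body (75 mm by 188 mm) begins 65 mm behind the grasp point.
Start: joints at [1.082, 0.13, 1.488, -0, 1.523, -0.085], TCP at [0.236, 0.552, 0.405] pointing down, gripper open.
Joint ranges: [-2.96, 2.96], [-0.89, 2.26], [0.02, 2.5], [-1.34, 4.48], [0, 2.73], [-2.66, 2.66]. Speed limits (rad/s): [2.39, 2.39, 2.79, 3.14, 3.14, 3.14].

## Interface

Orientations are given as a rotation vector (axis times angle).
In Python, from plant import read_state, read_camera, camera_params, robot gives the robot as it stands.
- The arm moves only by the tool carry_out, never from a script. Its argument "targets" is a list of rows, each an object of numbers: "hand": the opening in per cent of the stroke, from 0 (shut) to 100 (fully open); "x", "y", "z": the shift along the tool's x, y, z in m; "ax", "ay", "az": the turn, a rotation vector about the tool's x, y, z in rad. In form: [{"hand": .., "x": .., "y": .., "z": .., "ax": .., "ay": .., "az": ..}, ...]. A call has 1 to 8 rows; each row is the pose to reach, as a shift and turn from the pose commanded when the call began, along the tool's axes at that moment; what a row does not reach only later rows make up. A row lasts 1/8 s, in which the tool goes at most 62.5 mm and 10.7 degrees, less where a joint would pass 70% of its speed; a pose out of reach is approached as far as the arm can. A call with a gripper value outside its range is refused whole. The fingers move at their own pace and stop on an object; "newtons" is the grip in N (left out, the last holds). Time passes only in rows, so rows that repeat a pose let the fingers close. It gives the time, the measured TCP pose, the force, the opening and the grip force at its end, in the units of the state.
- read_state(): the state, without advancing time (a new reading comes with each control period).
- read_camera(name): name is "side" or "top"; returns (picture, depth): 400x640x3 uint8, blue, green, red; 400x640 float32, m along the optical axis (not along the pixel's ray), 0 where there is no reading.
- camera_params(name): a dict with "fx", "fy", "cx", "cy" (pixels), "position" and "rotation" of the camera in the world. Camera axes: x right, y up, looking along -z (the intrinsics and any distortion apply to the point x, -y, -z); pixel columns grow to the right and rows downward; lengths in m; the calibration is good to about 2 mm. A picture is of the moment at which its call begins. camera_params takes no time and is no camera call.
- robot.close_job(): hands the job in; it is judged then, once.
The state is a dict: "t": time; "q": joint angles; "dq": joint speeds; "joint_torque": joint torques, N m; "tool_pos": TCP position; "orientation": TCP orientation; "force": force on the tool from outside, world axes, zero at the start; "wrist_torque": the same for the moment, N m; "opening": finger opening in m; "gripper_force": force on a finger pad.
Only numpy, scipy, OpenCV 4.12 (cv2) and the standard library are available. Lean on these libraries where they do the work, as an engineer would, in place of code of your own. Each camera call takes 0.05 s, during which the arm holds its last target. There are 200 camera calls.

## Working session

There is one attempt and no reset: what is moved stays moved. The work goes in short steps, Python scripts to look and compute and a tool call to move; the robot and the scene stay as the last step left them, time stands still between calls to the robot, and variables do not carry over. Pictures are saved under pics/ and viewed, at most 10 in all, crops included, and the job is handed in when it is done.

Besides the shell and the picture viewer there is one more tool, called after "Emit:" as name([rows], argument=value, ...), one row to a line, values as JSON. carry_out: Moves the arm, as the interface text tells. Its arguments: {"type":"object","properties":{"targets":{"type":"array","items":{"type":"object","properties":{"hand":{"type":"number"},"x":{"type":"number"},"y":{"type":"number"},"z":{"type":"number"},"ax":{"type":"number"},"ay":{"type":"number"},"az":{"type":"number"}}}},"newtons":{"type":"number"}},"required":["targets"]}

```bash
ls; mkdir -p pics; cat > h.py <<'E'
import numpy as np, cv2
from scipy.spatial.transform import Rotation as R
from plant import read_state, read_camera, camera_params, robot
def pix2w(n,u,v,d):
    c=camera_params(n); p=np.array([(u-c['cx'])/c['fx']*d,-(v-c['cy'])/c['fy']*d,-d])
    return np.array(c['position'])+rot(c)@p
def rot(c):
    r=np.array(c['rotation'],float)
    return r if r.shape==(3,3) else R.from_rotvec(r).as_matrix()
def cloud(n,dep):
    v,u=np.mgrid[0:400,0:640]; c=camera_params(n)
    p=np.stack([(u-c['cx'])/c['fx']*dep,-(v-c['cy'])/c['fy']*dep,-dep],-1)
    return p@rot(c).T+np.array(c['position'])
def proj(n,P):
    c=camera_params(n); p=(np.atleast_2d(P)-np.array(c['position']))@rot(c)
    d=-p[:,2]; return np.c_[c['cx']+c['fx']*p[:,0]/d, c['cy']-c['fy']*p[:,1]/d, d]
E
python3 - <<'E'
from h import *
for n in('top','side'):
    a,d=read_camera(n); cv2.imwrite(f'pics/{n}0.png',a); np.save(f'{n}0.npy',d); print(camera_params(n))
print(read_state())
E
```

```text
pics
{'fx': 497.0910008380507, 'fy': 497.0910008380507, 'cx': 312.1558564515921, 'cy': 202.97039536085313, 'position': array([0.50654787, 0.25834743, 0.94717276]), 'rotation': array([ 0.0379497 , -0.06850178, -1.55458699])}
{'fx': 388.1058956938815, 'fy': 388.1058956938815, 'cx': 323.506537444543, 'cy': 196.80369536009073, 'position': array([0.42503419, 0.95347932, 0.53875719]), 'rotation': array([ 0.15122884, -1.42953515, -2.56257605])}
{'t': 0.1, 'q': array([ 1.08160343e+00,  1.31108594e-01,  1.48915462e+00,  1.85269656e-06,
        1.52297538e+00, -8.53996815e-02]), 'dq': array([-9.91554663e-04, -5.06381276e-04, -4.09437487e-03,  8.26686187e-05,
       -1.59352115e-03, -1.93596783e-03]), 'joint_torque': array([ 9.50802823e-04, -5.61339247e+01, -4.93096697e+01,  7.70344469e-02,
        2.89668969e-02, -4.06141373e-05]), 'tool_pos': array([0.23563262, 0.55158267, 0.40378702]), 'orientation': array([-6.29882643e-01, -3.07732103e+00,  2.47828147e-03]), 'force': array([0.76846749, 0.19108584, 0.41257701]), 'wrist_torque': array([ 0.05392822,  0.01793974, -0.00468692]), 'gripper_force': 0.0, 'opening': 0.09270219559059985}
```

View pics/top0.png

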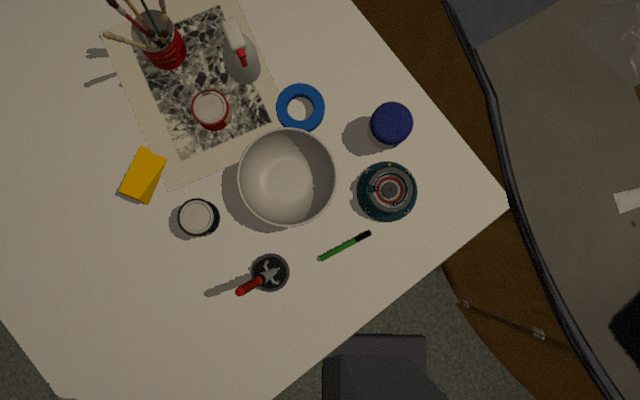

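View pics/side0.png

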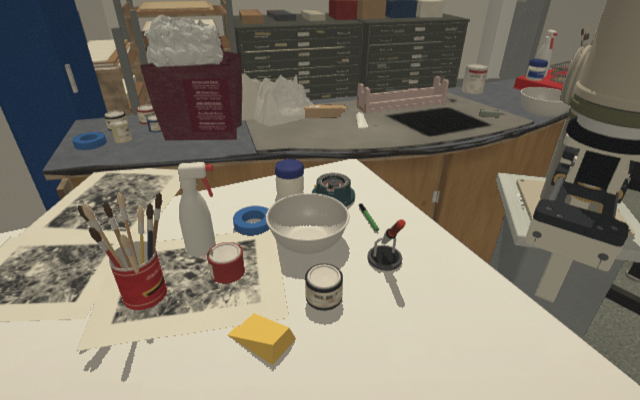

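The top view shows the housing at about (388,191), the stand at (270,272) with the pick's red handle reaching to (240,292), the bowl at (287,177), and the marker at (345,246). The side view shows the housing at (333,188) and the stand at (385,255) with the handle top at (401,225).

```bash
python3 - <<'E'
from h import *
t=cv2.imread('pics/top0.png'); s=cv2.imread('pics/side0.png')
a=cv2.resize(t[155:230,350:425],(400,400),interpolation=cv2.INTER_CUBIC)
b=cv2.resize(t[245:305,220:295],(400,320),interpolation=cv2.INTER_CUBIC)
c=cv2.resize(s[165:215,305:365],(400,333),interpolation=cv2.INTER_CUBIC)[:200+80]
d=cv2.resize(s[210:280,355:425],(400,400),interpolation=cv2.INTER_CUBIC)
im=np.zeros((600,800,3),np.uint8)
im[:300,:400]=cv2.resize(a,(400,300)); 
im=np.zeros((800,800,3),np.uint8); im[:400,:400]=a; im[400:720,:400]=b; im[:280,400:]=c; im[400:,400:]=d
cv2.imwrite('pics/c0.png',cv2.convertScaleAbs(cv2.resize(im,(600,600),interpolation=cv2.INTER_AREA),alpha=1.6))
P=cloud('top',np.load('top0.npy')); S=cloud('side',np.load('side0.npy'))
def circ(p):
    A=np.c_[2*p[:,:2],np.ones(len(p))]; x=np.linalg.lstsq(A,(p[:,:2]**2).sum(1),rcond=None)[0]; return x[:2],np.sqrt(x[2]+x[:2]@x[:2])
for nm,C in(('top',P),('side',S)):
    for k,(u,v) in dict(housing=(388,191),stand=(270,272),bowl=(287,177),tin=(198,217),grease=(391,123),tape=(300,106)).items():
        w=P[v,u]; q=C.reshape(-1,3); q=q[np.hypot(*(q-w)[:,:2].T)<.1]; q=q[(q[:,2]>.004)&(q[:,2]<.2)]
        print(nm,k,w.round(4),len(q),'zhist',np.histogram(q[:,2],bins=np.arange(0,.2,.01))[0])
tab=P[300:380,100:250].reshape(-1,3); print('table z',tab[:,2].mean(),tab[:,2].std()); 
x=S.reshape(-1,3);x=x[(abs(x[:,2])<.02)&(abs(x[:,0]-.4)<.2)&(abs(x[:,1]-.35)<.2)];print('side table',np.median(x[:,2]),len(x))
E
```

```text
top housing [0.5925 0.1024 0.0425] 3450 zhist [  95  995  110  807 1020  110   65   64  184    0    0    0    0    0
    0    0    0    0    0]
top stand [0.4437 0.314  0.064 ] 1697 zhist [181 728  35  54  63  88 162  44  87  43  51  51  59  51   0   0   0   0
   0]
top bowl [0.6195 0.2891 0.006 ] 6110 zhist [1363 1167  995  700  521  352 1002   10    0    0    0    0    0    0
    0    0    0    0    0]
top tin [0.5392 0.4465 0.0485] 1737 zhist [ 251   26   38   73  172 1058  119    0    0    0    0    0    0    0
    0    0    0    0    0]
top grease [0.7089 0.105  0.085 ] 2520 zhist [  54  305   63  254  327   46   58  142 1271    0    0    0    0    0
    0    0    0    0    0]
top tape [ 0.759   0.2667 -0.0009] 3383 zhist [ 580  328 1526  212  157  146  258   18   20   10    0    0    0   13
   15    8    0    0   10]
side housing [0.5925 0.1024 0.0425] 1255 zhist [ 31 190 109 300 400  76  53  37  59   0   0   0   0   0   0   0   0   0
   0]
side stand [0.4437 0.314  0.064 ] 1142 zhist [103 575  19  38  46  67  80  34  38  24  24  29  40  25   0   0   0   0
   0]
side bowl [0.6195 0.2891 0.006 ] 3703 zhist [515 465 508 516 548 563 588   0   0   0   0   0   0   0   0   0   0   0
   0]
side tin [0.5392 0.4465 0.0485] 1856 zhist [138 143 146 203 249 897  80   0   0   0   0   0   0   0   0   0   0   0
   0]
side grease [0.7089 0.105  0.085 ] 1157 zhist [ 14 102 112 155 184  90  99 110 291   0   0   0   0   0   0   0   0   0
   0]
side tape [ 0.759   0.2667 -0.0009] 1815 zhist [374 300 638 104 103 103 121   0   1   0   0   0   1   8   5   6   2   1
   7]
table z 0.003904446587471473 0.060422084469476806
side table 0.0003326208258890295 26359
```

View pics/c0.png

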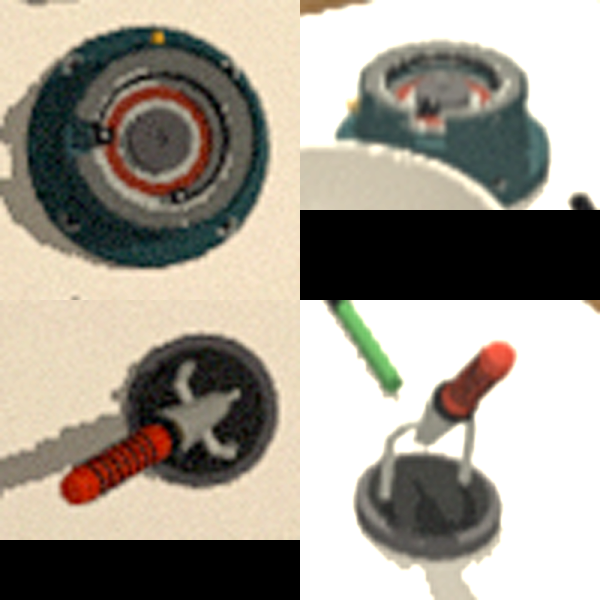

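The crops show the slot facing left, with the lug at top pixel (375.8,189) and the shaft centre near (389,189.5). The flat eye is at (395,204). The pick leans to lower left in the top view, and its black collar rests on the sleeve mouth. Next I fit the poses.

```bash
cat > fit.py <<'E'
from h import *
from scipy.ndimage import map_coordinates, gaussian_filter
from scipy.optimize import least_squares, minimize
I={n:cv2.imread(f'pics/{n}0.png').astype(float) for n in('top','side')}
D={n:np.load(f'{n}0.npy') for n in I}
G={n:np.sqrt(sum(cv2.Sobel(cv2.GaussianBlur(I[n],(0,0),.7),cv2.CV_64F,*k,ksize=3)**2 for k in((1,0),(0,1))).sum(2)) for n in I}
th=np.radians(np.arange(0,360,3))
def score(n,c,circles):
    s=0
    for r,z in circles:
        p=proj(n,np.c_[c[0]+r*np.cos(th),c[1]+r*np.sin(th),0*th+z]); s+=np.minimum(map_coordinates(G[n],[p[:,1],p[:,0]],order=1),400).mean()
    return s
def fit(n,c0,circles,w=.015):
    best=None
    for st in(.002,.0004):
        g=np.arange(-w,w+1e-9,st); L=[(score(n,(c0[0]+a,c0[1]+b),circles),c0[0]+a,c0[1]+b) for a in g for b in g]
        best=max(L); c0=best[1:]; w=.002
    return np.round(best,4)
if __name__=='__main__':
    print('housing top',fit('top',(.593,.10),[(.044,.051),(.058,.013),(.015,.0433)]))
    for c in [(.044,.051),(.058,.013),(.015,.0433)]: print('  ',c,fit('top',(.593,.10),[c],.008))
    print('housing side',fit('side',(.593,.10),[(.044,.051),(.033,.051)]))
    print('stand top',fit('top',(.44,.31),[(.036,.011)]),'side',fit('side',(.44,.31),[(.036,.011)]))
    print('bowl top',fit('top',(.62,.289),[(.09,.066)]),'side',fit('side',(.62,.289),[(.09,.066)]))
    print('top lug/slot', [pix2w('top',u,v,0.0) is not None for u,v in[(1,1)]])
    def ray(n,u,v,z):
        c=np.array(camera_params(n)['position']); p=pix2w(n,u,v,1.); return (c+(p-c)*(z-c[2])/(p[2]-c[2])).round(4)
    print('lug',ray('top',375.8,189,.0505),'slot out',ray('top',369.5,189.2,.051),'eye',ray('top',395,204,.0475))
    # pick handle
    for n in I:
        P=cloud(n,D[n]); b,g,r=np.moveaxis(I[n],-1,0)
        m=(r>1.6*g+15)&(r>1.6*b+15)&(P[...,2]>.07)&(P[...,2]<.2)&(np.hypot(P[...,0]-.42,P[...,1]-.34)<.09); p=P[m]
        cam=np.array(camera_params(n)['position'])
        def res(x):
            a=np.array([x[2],x[3],1]);a/=np.linalg.norm(a); q=p-np.array([x[0],x[1],.11]); return np.linalg.norm(q-np.outer(q@a,a),axis=1)-.008
        o=p.mean(0); s=least_squares(res,[o[0],o[1]-.004,-.2,.6],loss='soft_l1',f_scale=.001)
        a=np.array([s.x[2],s.x[3],1]);a/=np.linalg.norm(a)
        t=(p-np.array([s.x[0],s.x[1],.11]))@a
        print(n,len(p),s.x.round(4),'lean',np.degrees(np.arccos(a[2])),'az',np.degrees(np.arctan2(a[1],a[0])),'end',(np.array([s.x[0],s.x[1],.11])+a*np.percentile(t,99)).round(4),'span',np.ptp(t),'rms',np.std(res(s.x)))
    st=read_state(); M=R.from_rotvec(st['orientation']).as_matrix(); print(M.round(3))
E
python3 fit.py
```

```text
housing top [6.577998e+02 5.948000e-01 1.006000e-01]
   (0.044, 0.051) [2.094954e+02 5.962000e-01 9.480000e-02]
   (0.058, 0.013) [3.72374e+02 5.95000e-01 1.00400e-01]
   (0.015, 0.0433) [2.114484e+02 5.946000e-01 1.008000e-01]
housing side [5.645301e+02 5.932000e-01 9.620000e-02]Traceback (most recent call last):
  File "fit.py", line 23, in <module>
    print('stand top',fit('top',(.44,.31),[(.036,.011)]),'side',fit('side',(.44,.31),[(.036,.011)]))
                                                                ~~~^^^^^^^^^^^^^^^^^^^^^^^^^^^^^^^^
  File "fit.py", line 16, in fit
    g=np.arange(-w,w+1e-9,st); L=[(score(n,(c0[0]+a,c0[1]+b),circles),c0[0]+a,c0[1]+b) for a in g for b in g]
                                   ~~~~~^^^^^^^^^^^^^^^^^^^^^^^^^^^^^
  File "fit.py", line 11, in score
    p=proj(n,np.c_[c[0]+r*np.cos(th),c[1]+r*np.sin(th),0*th+z]); s+=np.minimum(map_coordinates(G[n],[p[:,1],p[:,0]],order=1),400).mean()
  File "h.py", line 15, in proj
    c=camera_params(n); p=(np.atleast_2d(P)-np.array(c['position']))@rot(c)
ValueError: time passes only in moves, steps and waits
```

```bash
python3 - <<'E'
s=open('h.py').read()
s=s.replace("def pix2w","_c={}\n_cp=camera_params\ndef camera_params(n):\n    if n not in _c: _c[n]=_cp(n)\n    return _c[n]\ndef pix2w",1)
open('h.py','w').write(s)
E
python3 fit.py
```

```text
housing top [6.577998e+02 5.948000e-01 1.006000e-01]
   (0.044, 0.051) [2.094954e+02 5.962000e-01 9.480000e-02]
   (0.058, 0.013) [3.72374e+02 5.95000e-01 1.00400e-01]
   (0.015, 0.0433) [2.114484e+02 5.946000e-01 1.008000e-01]
housing side [5.645301e+02 5.932000e-01 9.620000e-02]
stand top [3.572196e+02 4.394000e-01 3.182000e-01] side [3.515722e+02 4.370000e-01 3.238000e-01]
bowl top [164.0311   0.6154   0.2924] side [2.919276e+02 6.106000e-01 2.856000e-01]
top lug/slot [True]
lug [0.595  0.1261 0.0505] slot out [0.5944 0.1376 0.051 ] eye [0.5684 0.0904 0.0475]
top 250 [ 0.4221  0.3493 -0.361   0.6396] lean 36.29327503696968 az 119.44033227876307 end [0.4144 0.363  0.1314] span 0.06489311977426299 rms 0.0016431815556799433
side 97 [ 0.4198  0.3463 -0.3285  0.561 ] lean 33.02733028318622 az 120.35001341177745 end [0.4122 0.3593 0.1331] span 0.06489116708972101 rms 0.0020386865207551244
[[-0.92   0.393 -0.001]
 [ 0.393  0.92  -0.001]
 [ 0.    -0.002 -1.   ]]
```

```bash
cat >> h.py <<'E'
def axis(lean,az):
    l,z=np.radians([lean,az]); return np.array([np.sin(l)*np.cos(z),np.sin(l)*np.sin(z),np.cos(l)])
def ori(a,az,sgn=1):  # tool z=-a, tool y horizontal perp. to lean azimuth
    z=-np.array(a); y=sgn*np.array([np.sin(np.radians(az)),-np.cos(np.radians(az)),0]); return np.c_[np.cross(y,z),y,z]
def delta(p,M,st=None):
    st=st or read_state(); A=R.from_rotvec(st['orientation']).as_matrix()
    return (A.T@(np.array(p)-st['tool_pos'])).round(4), R.from_matrix(A.T@M).as_rotvec().round(4)
E
python3 - <<'E'
from h import *
a=axis(34,120); o=np.array([.432,.329,.078]); M=ori(a,120)
print(M.round(3), delta(o+.265*a,M))
E
```

```text
[[-0.415  0.866  0.28 ]
 [ 0.718  0.5   -0.484]
 [-0.559  0.    -0.829]] (array([-0.1495, -0.0385,  0.1061]), array([ 0.1892, -0.5722,  0.6246]))
```

Emit:
carry_out([
  {"hand": 45,"x": -0.0374,"y": -0.0096,"z": 0.0265,"ax": 0.047,"ay": -0.143,"az": 0.156},
  {"hand": 45,"x": -0.0748,"y": -0.0192,"z": 0.053,"ax": 0.095,"ay": -0.286,"az": 0.312},
  {"hand": 45,"x": -0.112,"y": -0.0289,"z": 0.0796,"ax": 0.142,"ay": -0.429,"az": 0.468},
  {"hand": 45,"x": -0.1495,"y": -0.0385,"z": 0.1061,"ax": 0.1892,"ay": -0.5722,"az": 0.6246},
  {"hand": 45,"x": -0.1495,"y": -0.0385,"z": 0.1061,"ax": 0.1892,"ay": -0.5722,"az": 0.6246},
  {"hand": 45,"x": -0.1495,"y": -0.0385,"z": 0.1061,"ax": 0.1892,"ay": -0.5722,"az": 0.6246},
  {"hand": 45,"x": -0.1495,"y": -0.0385,"z": 0.1061,"ax": 0.1892,"ay": -0.5722,"az": 0.6246},
])

```text
t: 0.98
tool_pos: [0.3579, 0.4581, 0.2989]
orientation: [1.298, 2.254, -0.393]
force: [-0.3, 0.8, 0.7]
opening: 0.0419
gripper_force: 0.0
```

```bash
python3 - <<'E'
from h import *
a=axis(34,120); o=np.array([.432,.329,.078]); M=ori(a,120)
st=read_state(); print(st['t'],st['q'].round(3),st['opening'],delta(o+.265*a,M,st))
im=[]
for n,(u0,v0) in(('top',(180,220)),('side',(340,150))):
    g,d=read_camera(n); np.save(f'{n}1.npy',d); cv2.imwrite(f'pics/{n}1.png',g)
    c=g[v0:v0+133,u0:u0+133]; im.append(cv2.resize(c,(400,400),interpolation=cv2.INTER_CUBIC))
cv2.imwrite('pics/c1.png',cv2.convertScaleAbs(np.hstack(im),alpha=1.5))
# predicted pick axis with tool axis
A=R.from_rotvec(st['orientation']).as_matrix(); 
for n in('top','side'): print(n,proj(n,[st['tool_pos']+A[:,2]*k for k in(.186,.2,.26)]).round(1)[:,:2].tolist())
E
```

```text
0.975 [ 0.984  0.307  1.543 -0.523  1.577  0.532] 0.04192233006126444 (array([ 0.0001, -0.0004,  0.0013]), array([ 0.0024, -0.003 ,  0.0014]))
top [[232.0, 296.4], [237.3, 293.1], [258.1, 280.2]]
side [[403.9, 218.4], [401.1, 221.3], [390.3, 232.7]]
```

View pics/c1.png

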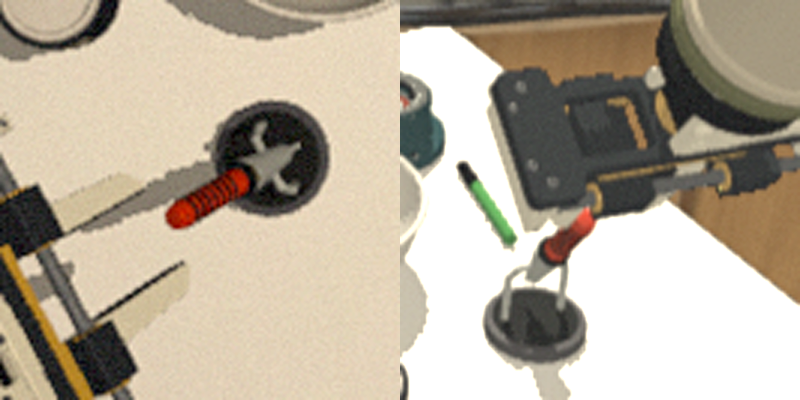

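The top crop shows the finger midpoint on the handle axis, with the handle end at (240,292). The side crop shows about 1.5 px of offset, which is within the opening. I advance along the pick axis.

Emit:
carry_out([
  {"hand": 45,"x": 0,"y": 0,"z": 0.025},
  {"hand": 45,"x": 0,"y": 0,"z": 0.05},
  {"hand": 45,"x": 0,"y": 0,"z": 0.07},
  {"hand": 45,"x": 0,"y": 0,"z": 0.071},
  {"hand": 10,"x": 0,"y": 0,"z": 0.071},
  {"hand": 0,"x": 0,"y": 0,"z": 0.071},
  {"hand": 0,"x": 0,"y": 0,"z": 0.071},
  {"hand": 0,"x": 0,"y": 0,"z": 0.071},
], newtons=60)

```text
schema error: expected keys hand, x, y, z, ax, ay, az
```

```bash
python3 - <<'E'
from h import *
a=axis(34,120); o=np.array([.432,.329,.078]); M=ori(a,120)
st=read_state(); print(st['t'],st['opening'],st['gripper_force'],st['force'],delta(o+.192*a,M,st),delta(st['tool_pos']+.1*np.array([0,0,1]),M))
E
```

```text
1.075 0.04169327014419289 0.0 [0.33561206 0.15682551 0.27212306] (array([ 0.0003, -0.0006,  0.0747]), array([ 0.0028, -0.0028,  0.0002])) (array([-0.0557,  0.0002, -0.0831]), array([ 0.0028, -0.0028,  0.0002]))
```

Emit:
carry_out([
  {"hand": 45,"x": 0,"y": 0,"z": 0.025,"ax": 0,"ay": 0,"az": 0},
  {"hand": 45,"x": 0,"y": 0,"z": 0.05,"ax": 0,"ay": 0,"az": 0},
  {"hand": 45,"x": 0,"y": 0,"z": 0.071,"ax": 0,"ay": 0,"az": 0},
  {"hand": 45,"x": 0,"y": 0,"z": 0.071,"ax": 0,"ay": 0,"az": 0},
  {"hand": 10,"x": 0,"y": 0,"z": 0.071,"ax": 0,"ay": 0,"az": 0},
  {"hand": 0,"x": 0,"y": 0,"z": 0.071,"ax": 0,"ay": 0,"az": 0},
  {"hand": 0,"x": 0,"y": 0,"z": 0.071,"ax": 0,"ay": 0,"az": 0},
  {"hand": 0,"x": 0,"y": 0,"z": 0.071,"ax": 0,"ay": 0,"az": 0},
], newtons=60)

```text
t: 2.08
tool_pos: [0.3779, 0.4237, 0.2404]
orientation: [1.3, 2.251, -0.394]
force: [-2.8, 0.4, 4.6]
opening: 0.0154
gripper_force: 60.0
```

```bash
python3 - <<'E'
from h import *
a=axis(34,120); o=np.array([.432,.329,.078]); M=ori(a,120)
st=read_state(); print(st['t'],st['opening'],st['gripper_force'],st['force'],delta(o+.192*a,M,st)); np.save('grasp.npy',np.r_[st['tool_pos'],st['orientation']]); print(np.load('grasp.npy'))
E
```

```text
2.075 0.015442970470940552 59.977367520332336 [-2.77275343  0.40465207  4.63231712] (array([ 0.0004, -0.0005,  0.0036]), array([ 0.0018, -0.0012, -0.001 ]))
[ 0.37788763  0.42369115  0.24039556  1.30048727  2.25121897 -0.39423362]
```

Emit:
carry_out([
  {"hand": 0,"x": 0,"y": 0,"z": -0.015,"ax": 0,"ay": 0,"az": 0},
  {"hand": 0,"x": 0,"y": 0,"z": -0.035,"ax": 0,"ay": 0,"az": 0},
  {"hand": 0,"x": 0,"y": 0,"z": -0.06,"ax": 0,"ay": 0,"az": 0},
  {"hand": 0,"x": 0,"y": 0,"z": -0.085,"ax": 0,"ay": 0,"az": 0},
  {"hand": 0,"x": 0,"y": 0,"z": -0.095,"ax": 0,"ay": 0,"az": 0},
  {"hand": 0,"x": 0,"y": 0,"z": -0.095,"ax": 0,"ay": 0,"az": 0},
])

```text
t: 2.82
tool_pos: [0.3512, 0.4699, 0.3196]
orientation: [1.3, 2.252, -0.392]
force: [-0.6, 0.4, -0.5]
opening: 0.0159
gripper_force: 60.0
```

```bash
python3 - <<'E'
from h import *
st=read_state(); A=R.from_rotvec(st['orientation']).as_matrix(); print(st['t'],st['tool_pos'].round(4),st['force'].round(1))
im=[]
for n in('top','side'):
    g,d=read_camera(n); np.save(f'{n}2.npy',d); cv2.imwrite(f'pics/{n}2.png',g)
    q=proj(n,[st['tool_pos']+A[:,2]*k for k in(.186,.2275,.2535)])[:,:2]; 
    u0,v0=(q[1]-[38,38]).astype(int); print(n,u0,v0,((q-[u0,v0])*400/76).round(0).tolist())
    im.append(cv2.resize(g[v0:v0+76,u0:u0+76],(400,400),interpolation=cv2.INTER_CUBIC))
cv2.imwrite('pics/c2.png',cv2.convertScaleAbs(np.hstack(im),alpha=1.5))
E
```

```text
2.825 [0.3512 0.4699 0.3196] [-0.6  0.4 -0.5]
top 200 254 [[118.0, 253.0], [202.0, 201.0], [251.0, 171.0]]
side 362 183 [[246.0, 157.0], [202.0, 204.0], [176.0, 230.0]]
```

View pics/c2.png

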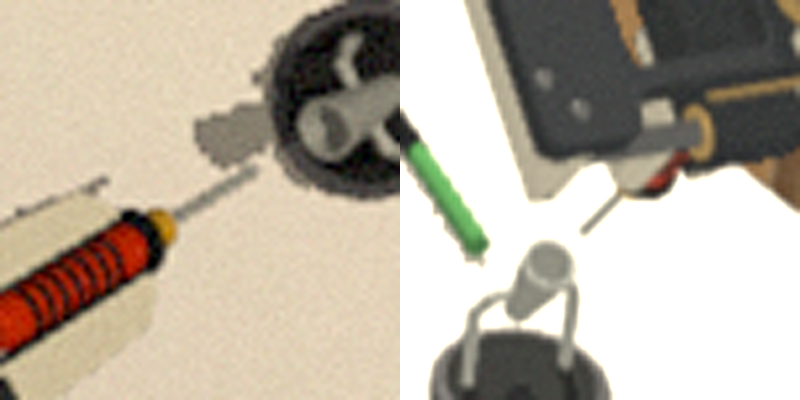

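The top crop has the tip at (257,171), i.e. pixel (248.8,286.5), and the empty sleeve mouth at (327,128), i.e. (262.1,278.3). The side crop has the tip at (396.8,227.1) and the mouth at (390.4,232.6). I triangulate both.

```bash
cat >> h.py <<'E'
def tri(pt,ps):
    f=lambda X: np.r_[(proj('top',X)[0,:2]-pt)/1.0,(proj('side',X)[0,:2]-ps)/1.0]
    from scipy.optimize import least_squares
    s=least_squares(f,[.5,.2,.08]); return s.x.round(4),np.abs(s.fun).max().round(2)
def ray(n,u,v,z):
    c=np.array(camera_params(n)['position']); p=pix2w(n,u,v,1.); return (c+(p-c)*(z-c[2])/(p[2]-c[2])).round(4)
E
python3 - <<'E'
from h import *
st=read_state(); A=R.from_rotvec(st['orientation']).as_matrix()
T,e=tri((248.8,286.5),(396.8,227.1)); print('tip',T,e,'tool',A.T@(T-st['tool_pos']))
S,e=tri((262.1,278.3),(390.4,232.6)); print('mouth',S,e,'top at .078',ray('top',262.1,278.3,.078),'side',ray('side',390.4,232.6,.078))
print('tip top ray at pred z',ray('top',248.8,286.5,(st['tool_pos']+A[:,2]*.2535)[2]),st['tool_pos']+A[:,2]*.2535)
P=cloud('top',np.load('top2.npy'))
print('depth top', P[282:290,244:253,2].round(3))
# stand base fit with new pics -> lean azimuth of sleeve
import fit
for n in('top','side'): fit.G[n]=fit.G[n]
print('feet/az: mouth-stand', S[:2]-np.array([.4394,.3182]))
E
```

```text
tip [0.4213 0.3461 0.1074] 0.65 tool [ 0.00036309 -0.0008698   0.25353712]
mouth [0.4324 0.3265 0.0781] 0.84 top at .078 [0.4337 0.3266 0.078 ] side [0.4308 0.3259 0.078 ]
tip top ray at pred z [0.4223 0.3461 0.1076] [0.42219334 0.34629208 0.10763412]
depth top [[ 0.     0.004  0.    -0.002  0.     0.    -0.001 -0.001 -0.001]
 [ 0.    -0.002 -0.    -0.001  0.001 -0.002  0.001  0.003 -0.003]
 [ 0.003 -0.002 -0.002  0.001 -0.001  0.     0.001 -0.002  0.001]
 [-0.002  0.    -0.001  0.114  0.111  0.112 -0.    -0.003 -0.   ]
 [-0.003  0.115  0.116  0.116  0.112  0.11   0.003 -0.001 -0.001]
 [ 0.119  0.117  0.117  0.116 -0.002  0.001  0.001 -0.001 -0.001]
 [ 0.121  0.124  0.117  0.002  0.002 -0.     0.001 -0.002 -0.002]
 [ 0.122 -0.002 -0.002  0.002 -0.     0.001 -0.003  0.001 -0.   ]]
feet/az: mouth-stand [-0.007   0.0083]
```

```bash
cat >> h.py <<'E'
H=np.array([.5948,.1006]); SAZ=91.
def tipgoal(r,z,lean=35,off=0,L=.2535):
    s=np.array([np.cos(np.radians(SAZ)),np.sin(np.radians(SAZ))]); t=np.array([-s[1],s[0]])
    a=axis(lean,SAZ); p=np.r_[H+r*s+off*t,z]+L*a; return p,ori(a,SAZ)
def tip(st,L=.2535):
    A=R.from_rotvec(st['orientation']).as_matrix(); T=st['tool_pos']+A[:,2]*L
    s=np.array([np.cos(np.radians(SAZ)),np.sin(np.radians(SAZ))]); t=np.array([-s[1],s[0]])
    return 'r,off,z mm', (1000*np.r_[(T[:2]-H)@s,(T[:2]-H)@t,T[2]]).round(2)
E
python3 - <<'E'
from h import *
print(tip(read_state()),delta(*tipgoal(.066,.1)))
E
```

```text
('r,off,z mm', array([248.67, 168.29, 107.63])) (array([-0.2064,  0.1292,  0.1515]), array([ 0.287 , -0.0176,  0.417 ]))
```

Emit:
carry_out([
  {"hand": 0,"x": -0.03,"y": 0.018,"z": 0.021,"ax": 0.041,"ay": -0.0025,"az": 0.06},
  {"hand": 0,"x": -0.063,"y": 0.039,"z": 0.046,"ax": 0.087,"ay": -0.005,"az": 0.127},
  {"hand": 0,"x": -0.1,"y": 0.0627,"z": 0.0735,"ax": 0.139,"ay": -0.0085,"az": 0.202},
  {"hand": 0,"x": -0.137,"y": 0.0857,"z": 0.1005,"ax": 0.19,"ay": -0.0117,"az": 0.277},
  {"hand": 0,"x": -0.174,"y": 0.109,"z": 0.1277,"ax": 0.242,"ay": -0.015,"az": 0.3515},
  {"hand": 0,"x": -0.2064,"y": 0.1292,"z": 0.1515,"ax": 0.287,"ay": -0.0176,"az": 0.417},
  {"hand": 0,"x": -0.2064,"y": 0.1292,"z": 0.1515,"ax": 0.287,"ay": -0.0176,"az": 0.417},
  {"hand": 0,"x": -0.2064,"y": 0.1292,"z": 0.1515,"ax": 0.287,"ay": -0.0176,"az": 0.417},
])

```text
t: 3.92
tool_pos: [0.5909, 0.3118, 0.3071]
orientation: [1.855, 1.888, -0.586]
force: [-0.3, 0.9, -0.4]
opening: 0.0151
gripper_force: 60.0
```

```bash
python3 - <<'E'
from h import *
st=read_state();print(st['t'],st['q'].round(2),tip(st),delta(*tipgoal(.066,.0395),st))
E
```

```text
3.925 [ 0.55  0.55  1.22 -0.52  1.7   0.55] ('r,off,z mm', array([65.87,  0.59, 99.37])) (array([0.0345, 0.0003, 0.049 ]), array([-0.0014, -0.0002,  0.0004]))
```

Emit:
carry_out([
  {"hand": 0,"x": 0.008,"y": 0,"z": 0.012,"ax": 0,"ay": 0,"az": 0},
  {"hand": 0,"x": 0.02,"y": 0,"z": 0.028,"ax": 0,"ay": 0,"az": 0},
  {"hand": 0,"x": 0.0345,"y": 0.0003,"z": 0.049,"ax": 0,"ay": 0,"az": 0},
  {"hand": 0,"x": 0.0345,"y": 0.0003,"z": 0.049,"ax": 0,"ay": 0,"az": 0},
  {"hand": 0,"x": 0.0345,"y": 0.0003,"z": 0.049,"ax": 0,"ay": 0,"az": 0},
])

```text
t: 4.55
tool_pos: [0.5914, 0.3125, 0.2481]
orientation: [1.854, 1.887, -0.584]
force: [-0.2, -0.3, -0.0]
opening: 0.0153
gripper_force: 60.0
```

```bash
python3 - <<'E'
from h import *
st=read_state();print(st['t'],st['force'].round(1),tip(st),delta(*tipgoal(.034,.0395),st),delta(*tipgoal(.021,.0395),st))
g,d=read_camera('top'); np.save('top3.npy',d); cv2.imwrite('pics/top3.png',g)
u0,v0=345,150; c=cv2.resize(g[v0:v0+80,u0:u0+80],(560,560),interpolation=cv2.INTER_CUBIC)
A=R.from_rotvec(st['orientation']).as_matrix()
print('tip,+60 px',((proj('top',[st['tool_pos']+A[:,2]*k for k in(.2535,.1935)])[:,:2]-[u0,v0])*7).round(0).tolist())
print('centre/slot',((proj('top',[[*H,.0433],[*(H+.0375*np.array([np.cos(np.radians(91)),np.sin(np.radians(91))])),.051]])[:,:2]-[u0,v0])*7).round(0).tolist())
cv2.imwrite('pics/c3.png',cv2.convertScaleAbs(c,alpha=1.8))
E
```

```text
4.55 [-0.2 -0.3 -0. ] ('r,off,z mm', array([66.62, -0.39, 40.45])) (array([-0.0261, -0.0003,  0.0195]), array([ 0.0002, -0.0002,  0.0001])) (array([-0.0368, -0.0003,  0.0269]), array([ 0.0002, -0.0002,  0.0001]))
tip,+60 px [[53.0, 278.0], [-65.0, 259.0]]
centre/slot [[309.0, 278.0], [170.0, 275.0]]
```

View pics/c3.png

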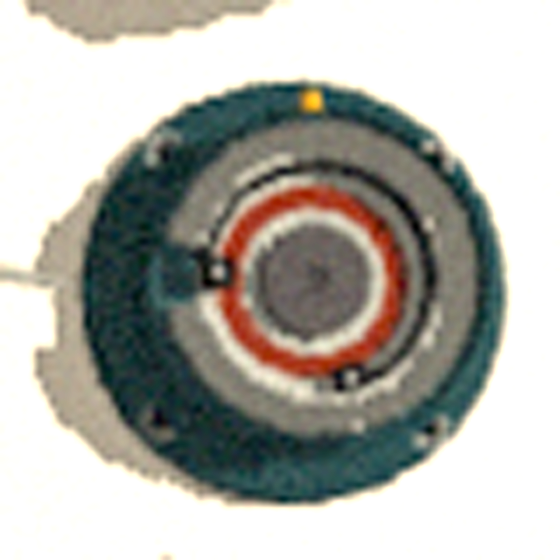

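The crop shows the slot around (180,275), the lug at (215,272), and the shank tip entering from the left at about (50,276), in line with the slot. I go in level.

Emit:
carry_out([
  {"hand": 0,"x": -0.008,"y": 0,"z": 0.0065,"ax": 0,"ay": 0,"az": 0},
  {"hand": 0,"x": -0.017,"y": 0,"z": 0.013,"ax": 0,"ay": 0,"az": 0},
  {"hand": 0,"x": -0.0261,"y": -0.0003,"z": 0.0195,"ax": 0,"ay": 0,"az": 0},
  {"hand": 0,"x": -0.0261,"y": -0.0003,"z": 0.0195,"ax": 0,"ay": 0,"az": 0},
  {"hand": 0,"x": -0.0261,"y": -0.0003,"z": 0.0195,"ax": 0,"ay": 0,"az": 0},
])

```text
t: 5.22
tool_pos: [0.5918, 0.2798, 0.2476]
orientation: [1.855, 1.887, -0.583]
force: [0.1, -0.1, -1.4]
opening: 0.0155
gripper_force: 60.0
```

```bash
python3 - <<'E'
from h import *
st=read_state();print(st['t'],st['force'].round(1),tip(st),delta(*tipgoal(.021,.0395),st),delta(*tipgoal(.021,.053),st))
E
```

```text
5.225 [ 0.1 -0.1 -1.4] ('r,off,z mm', array([34.06, -0.27, 39.75])) (array([-0.0103, -0.0001,  0.0077]), array([ 0.0005, -0.0012, -0.0008])) (array([-0.018 , -0.0001, -0.0034]), array([ 0.0005, -0.0012, -0.0008]))
```

Emit:
carry_out([
  {"hand": 0,"x": -0.002,"y": 0,"z": 0.0015,"ax": 0,"ay": 0,"az": 0},
  {"hand": 0,"x": -0.004,"y": 0,"z": 0.003,"ax": 0,"ay": 0,"az": 0},
  {"hand": 0,"x": -0.006,"y": 0,"z": 0.0045,"ax": 0,"ay": 0,"az": 0},
  {"hand": 0,"x": -0.008,"y": 0,"z": 0.006,"ax": 0,"ay": 0,"az": 0},
  {"hand": 0,"x": -0.0105,"y": 0,"z": 0.0077,"ax": 0,"ay": 0,"az": 0},
  {"hand": 0,"x": -0.0105,"y": 0,"z": 0.0077,"ax": 0,"ay": 0,"az": 0},
])

```text
t: 5.98
tool_pos: [0.5916, 0.2686, 0.2473]
orientation: [1.856, 1.891, -0.579]
force: [-2.7, 11.5, 0.5]
opening: 0.0155
gripper_force: 60.0
```

```bash
python3 - <<'E'
from h import *
st=read_state();print(st['t'],st['force'].round(1),st['wrist_torque'].round(2),st['opening'],tip(st),delta(*tipgoal(.021,.0395),st),delta(*tipgoal(.021,.053),st))
E
```

```text
5.975 [-2.7 11.5  0.5] [ 2.47  0.68 -0.39] 0.015531999034431858 ('r,off,z mm', array([23.72, -0.04, 38.95])) (array([-0.0013,  0.0003,  0.0011]), array([ 0.0013, -0.0051,  0.0005])) (array([-0.0089,  0.0003, -0.01  ]), array([ 0.0013, -0.0051,  0.0005]))
```

Emit:
carry_out([
  {"hand": 0,"x": -0.0015,"y": 0.0002,"z": 0.0007,"ax": 0,"ay": -0.003,"az": 0},
  {"hand": 0,"x": -0.003,"y": 0.0002,"z": 0.0014,"ax": 0,"ay": -0.005,"az": 0},
  {"hand": 0,"x": -0.0035,"y": 0.0002,"z": 0.0018,"ax": 0,"ay": -0.005,"az": 0},
  {"hand": 0,"x": -0.0035,"y": 0.0002,"z": 0.0018,"ax": 0,"ay": -0.005,"az": 0},
])

```text
t: 6.48
tool_pos: [0.5915, 0.2657, 0.2481]
orientation: [1.853, 1.889, -0.582]
force: [-5.4, 16.2, 2.4]
opening: 0.0152
gripper_force: 60.0
```

```bash
python3 - <<'E'
from h import *
st=read_state();print(st['t'],st['force'].round(1),st['wrist_torque'].round(2),tip(st),delta(*tipgoal(.021,.0395),st),delta(*tipgoal(.021,.053),st))
g,d=read_camera('top'); np.save('top4.npy',d); cv2.imwrite('pics/top4.png',g)
u0,v0=335,150; c=cv2.resize(g[v0:v0+80,u0:u0+80],(560,560),interpolation=cv2.INTER_CUBIC)
A=R.from_rotvec(st['orientation']).as_matrix()
print('tip,+20,+40 px',((proj('top',[st['tool_pos']+A[:,2]*k for k in(.2535,.2335,.2135)])[:,:2]-[u0,v0])*7).round(0).tolist())
cv2.imwrite('pics/c4.png',cv2.convertScaleAbs(c,alpha=1.8))
E
```

```text
6.475 [-5.4 16.2  2.4] [ 3.11  1.09 -0.69] ('r,off,z mm', array([2.008e+01, 1.000e-02, 4.026e+01])) (array([0.0016, 0.0004, 0.0001]), array([ 0.0016, -0.0015,  0.0011])) (array([-0.0062,  0.0004, -0.011 ]), array([ 0.0016, -0.0015,  0.0011]))
tip,+20,+40 px [[300.0, 279.0], [266.0, 273.0], [230.0, 267.0]]
```

View pics/c4.png

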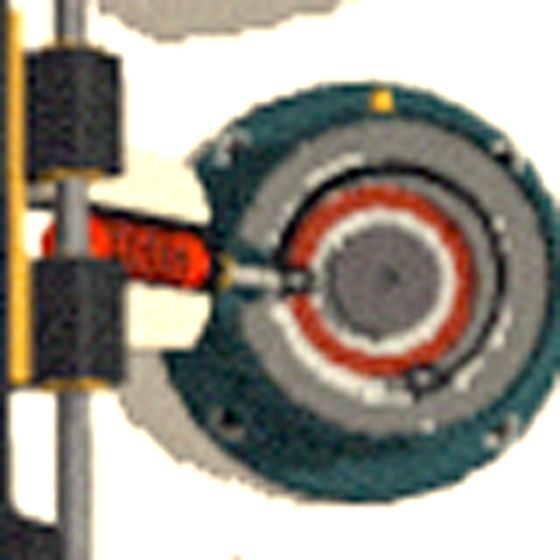

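The crop shows the lug pushed in to (302,280) from about (285,272), roughly 4 mm, with the shank behind it. Force is 16 N. Now I lift.

Emit:
carry_out([
  {"hand": 0,"x": -0.0012,"y": 0.0002,"z": -0.0016,"ax": 0,"ay": 0,"az": 0},
  {"hand": 0,"x": -0.0024,"y": 0.0002,"z": -0.0033,"ax": 0,"ay": 0,"az": 0},
  {"hand": 0,"x": -0.0036,"y": 0.0002,"z": -0.005,"ax": 0,"ay": 0,"az": 0},
  {"hand": 0,"x": -0.0048,"y": 0.0002,"z": -0.0067,"ax": 0,"ay": 0,"az": 0},
  {"hand": 0,"x": -0.006,"y": 0.0002,"z": -0.0084,"ax": 0,"ay": 0,"az": 0},
  {"hand": 0,"x": -0.0076,"y": 0.0002,"z": -0.011,"ax": 0,"ay": 0,"az": 0},
  {"hand": 0,"x": -0.0076,"y": 0.0002,"z": -0.011,"ax": 0,"ay": 0,"az": 0},
])

```text
t: 7.4
tool_pos: [0.5924, 0.2632, 0.2608]
orientation: [1.852, 1.884, -0.587]
force: [-1.5, 3.7, -4.2]
opening: 0.0155
gripper_force: 60.0
```

```bash
python3 - <<'E'
from h import *
st=read_state();print(st['t'],st['force'].round(1),st['wrist_torque'].round(2),tip(st),delta(*tipgoal(.021,.053),st))
g,d=read_camera('top'); np.save('top5.npy',d); cv2.imwrite('pics/top5.png',g)
P=cloud('top',d); s=slice(184,196); print((P[s,372:386,2]*1000).round(0).astype(int))
E
```

```text
7.4 [-1.5  3.7 -4.2] [ 1.5   0.29 -0.16] ('r,off,z mm', array([16.51, -0.44, 53.7 ])) (array([ 0.0032, -0.0004, -0.002 ]), array([ 0.0001,  0.0035, -0.0003]))
[[42 49 48 37 39 37 62 59 56 37 36 37 42 43]
 [35 37 35 37 37 37 58 62 61 38 38 42 42 45]
 [35 36 39 36 38 36 60 61 61 40 37 45 42 43]
 [81 80 76 71 68 64 61 62 67 67 38 46 42 45]
 [81 80 77 72 70 68 63 61 62 59 59 63 45 46]
 [35 39 39 39 67 64 60 62 59 54 65 62 45 46]
 [34 35 37 37 42 36 37 59 59 56 66 61 43 43]
 [36 37 39 38 36 38 38 59 61 58 59 60 44 41]
 [37 38 35 38 36 37 39 59 63 40 38 46 45 45]
 [48 52 49 38 38 39 36 37 36 38 35 41 46 44]
 [48 48 49 38 38 38 36 39 40 38 38 37 41 44]
 [52 50 51 40 36 37 37 38 38 39 36 38 38 43]]
```

Depth shows the lug's top at 60–62 mm, resting on the shank. I lift it 2 mm more, withdraw level outwards, then go up.

Emit:
carry_out([
  {"hand": 0,"x": -0.0011,"y": 0.0,"z": -0.0016,"ax": 0,"ay": 0,"az": 0},
  {"hand": 0,"x": 0.003,"y": 0.0,"z": -0.0045,"ax": 0,"ay": 0,"az": 0},
  {"hand": 0,"x": 0.0071,"y": 0.0,"z": -0.0073,"ax": 0,"ay": 0,"az": 0},
  {"hand": 0,"x": 0.0112,"y": 0.0,"z": -0.0102,"ax": 0,"ay": 0,"az": 0},
  {"hand": 0,"x": 0.0194,"y": 0.0,"z": -0.0159,"ax": 0,"ay": 0,"az": 0},
  {"hand": 0,"x": 0.0358,"y": 0.0,"z": -0.0274,"ax": 0,"ay": 0,"az": 0},
  {"hand": 0,"x": 0.0358,"y": 0.0,"z": -0.0274,"ax": 0,"ay": 0,"az": 0},
  {"hand": 0,"x": 0.0358,"y": 0.0,"z": -0.0274,"ax": 0,"ay": 0,"az": 0},
])

```text
t: 8.45
tool_pos: [0.5917, 0.3081, 0.2626]
orientation: [1.851, 1.884, -0.588]
force: [0.1, -0.1, -1.3]
opening: 0.0156
gripper_force: 60.0
```

```bash
python3 - <<'E'
from h import *
st=read_state();print(st['t'],st['force'].round(1),st['wrist_torque'].round(2),tip(st))
A=R.from_rotvec(st['orientation']).as_matrix(); print('100 up',(A.T@[0,0,.1]).round(4))
g,d=read_camera('top'); np.save('top6.npy',d); cv2.imwrite('pics/top6.png',g)
P=cloud('top',d); s=slice(182,196); print((P[s,368:386,2]*1000).round(0).astype(int))
m=(P[...,2]>.0555)&(P[...,2]<.066)&(np.hypot(P[...,0]-H[0],P[...,1]-H[1])<.033); print(m.sum(),P[m].mean(0),P[m].min(0),P[m].max(0))
u0,v0=345,150; c=cv2.resize(g[v0:v0+80,u0:u0+80],(560,560),interpolation=cv2.INTER_CUBIC)
cv2.imwrite('pics/c6.png',cv2.convertScaleAbs(c,alpha=1.8))
E
```

```text
8.45 [ 0.1 -0.1 -1.3] [0.34 0.06 0.01] ('r,off,z mm', array([61.15, -0.66, 55.63]))
100 up [-0.0577  0.0001 -0.0817]
[[37 43 49 48 47 48 51 42 37 57 56 59 59 37 34 37 39 39]
 [36 46 48 47 46 48 50 38 38 60 57 58 35 39 36 38 39 44]
 [35 33 35 35 42 49 49 36 38 57 55 58 39 36 38 37 43 46]
 [35 33 38 37 37 36 34 36 62 61 58 59 38 37 36 45 45 41]
 [37 35 34 37 37 37 38 36 60 60 56 60 38 40 37 40 45 44]
 [37 34 34 37 38 37 36 42 60 60 61 62 63 37 39 41 43 41]
 [35 32 34 36 37 37 37 37 40 59 58 55 55 55 56 45 46 43]
 [35 36 36 35 35 38 37 35 38 62 55 58 54 64 60 43 43 40]
 [37 36 35 36 36 37 39 36 37 57 54 56 52 58 57 44 44 42]
 [36 36 37 35 32 36 38 40 36 58 56 55 56 53 56 43 45 40]
 [34 36 38 37 31 36 39 38 34 37 40 36 38 39 36 42 41 44]
 [36 49 47 47 50 51 48 35 38 35 36 36 36 37 37 45 43 45]
 [33 48 50 50 50 52 52 41 35 36 40 34 37 36 37 39 45 43]
 [36 43 48 49 49 49 50 35 38 37 36 36 38 36 38 39 37 44]]
44 [0.60053636 0.12204912 0.05852387] [0.59069455 0.1157085  0.05558745] [0.61279669 0.12748865 0.06402206]
```

View pics/c6.png

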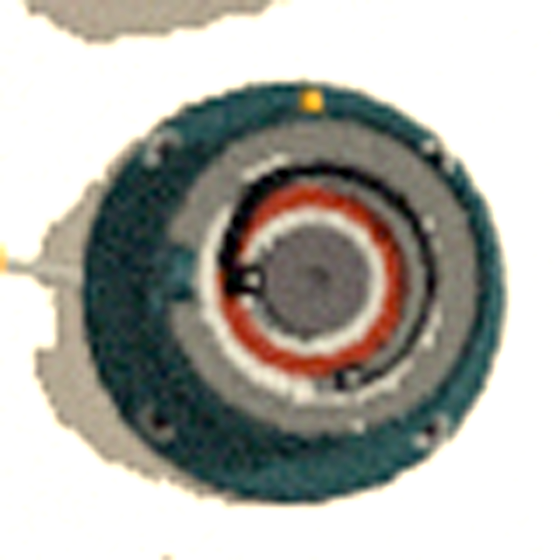

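The crop shows the ring's end bent up, with the lug now at (243,280). Its surface is at 55–60 mm, above the face. I return the pick to the pre-insertion pose.

```bash
python3 - <<'E'
from h import *
g=np.load('grasp.npy'); M=R.from_rotvec(g[3:]).as_matrix(); a=-M[:,2]
st=read_state(); p=g[:3]+.10*a; print(p)
d1=delta(st['tool_pos']+[-.02,.02,.05],R.from_rotvec(st['orientation']).as_matrix(),st)[0]; d2,r2=delta(p,M,st); print(d1,d2,r2)
for f in np.linspace(0,1,8)[1:]: print((d1+(d2-d1)*f).round(4),(r2*f).round(3))
E
```

```text
[0.34982188 0.47194571 0.3233643 ]
[-0.0123 -0.0196 -0.0526] [ 0.1023 -0.239  -0.1469] [-0.2888  0.0234 -0.416 ]
[ 0.0041 -0.0509 -0.0661] [-0.041  0.003 -0.059]
[ 0.0204 -0.0823 -0.0795] [-0.083  0.007 -0.119]
[ 0.0368 -0.1136 -0.093 ] [-0.124  0.01  -0.178]
[ 0.0532 -0.145  -0.1065] [-0.165  0.013 -0.238]
[ 0.0696 -0.1763 -0.12  ] [-0.206  0.017 -0.297]
[ 0.0859 -0.2077 -0.1334] [-0.248  0.02  -0.357]
[ 0.1023 -0.239  -0.1469] [-0.289  0.023 -0.416]
```

Emit:
carry_out([
  {"hand": 0,"x": -0.0123,"y": -0.0196,"z": -0.0526,"ax": 0,"ay": 0,"az": 0},
  {"hand": 0,"x": 0.0041,"y": -0.0509,"z": -0.0661,"ax": -0.041,"ay": 0.003,"az": -0.059},
  {"hand": 0,"x": 0.0204,"y": -0.0823,"z": -0.0795,"ax": -0.083,"ay": 0.007,"az": -0.119},
  {"hand": 0,"x": 0.0368,"y": -0.1136,"z": -0.093,"ax": -0.124,"ay": 0.01,"az": -0.178},
  {"hand": 0,"x": 0.0532,"y": -0.145,"z": -0.1065,"ax": -0.165,"ay": 0.013,"az": -0.238},
  {"hand": 0,"x": 0.0696,"y": -0.1763,"z": -0.12,"ax": -0.206,"ay": 0.017,"az": -0.297},
  {"hand": 0,"x": 0.0859,"y": -0.2077,"z": -0.1334,"ax": -0.248,"ay": 0.02,"az": -0.357},
  {"hand": 0,"x": 0.1023,"y": -0.239,"z": -0.1469,"ax": -0.289,"ay": 0.023,"az": -0.416},
])

```text
t: 9.5
tool_pos: [0.349, 0.4723, 0.3237]
orientation: [1.298, 2.252, -0.393]
force: [-0.9, 0.5, -0.6]
opening: 0.015
gripper_force: 60.0
```

Emit:
carry_out([
  {"hand": 0,"x": 0,"y": 0,"z": 0,"ax": 0,"ay": 0,"az": 0},
  {"hand": 0,"x": 0,"y": 0,"z": 0,"ax": 0,"ay": 0,"az": 0},
])

```text
t: 9.75
tool_pos: [0.3501, 0.4719, 0.3236]
orientation: [1.301, 2.25, -0.394]
force: [-0.2, -0.1, -1.0]
opening: 0.0155
gripper_force: 60.0
```

```bash
python3 - <<'E'
from h import *
gr=np.load('grasp.npy'); M=R.from_rotvec(gr[3:]).as_matrix(); a=-M[:,2]
st=read_state(); A=R.from_rotvec(st['orientation']).as_matrix(); print(st['t'],st['tool_pos'].round(4),st['force'].round(1),delta(gr[:3]+.1*a,M,st))
im=[]
for n in('top','side'):
    g,d=read_camera(n); np.save(f'{n}7.npy',d); cv2.imwrite(f'pics/{n}7.png',g)
    q=proj(n,[st['tool_pos']+A[:,2]*k for k in(.2135,.2275,.2535)])[:,:2]
    u0,v0=(q[1]-[38,38]).astype(int); print(n,u0,v0,((q-[u0,v0])*400/76).round(0).tolist())
    im.append(cv2.resize(g[v0:v0+76,u0:u0+76],(400,400),interpolation=cv2.INTER_CUBIC))
cv2.imwrite('pics/c7.png',cv2.convertScaleAbs(np.hstack(im),alpha=1.5))
E
```

```text
9.75 [0.3501 0.4719 0.3236] [-0.2 -0.1 -1. ] (array([ 0.0004, -0.0002,  0.0001]), array([ 0.0003,  0.0005, -0.0009]))
top 198 255 [[177.0, 218.0], [205.0, 201.0], [255.0, 170.0]]
side 363 182 [[216.0, 187.0], [201.0, 202.0], [175.0, 229.0]]
```

View pics/c7.png

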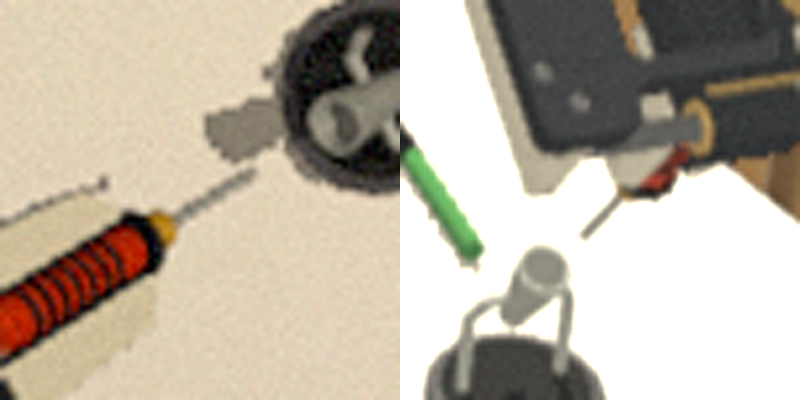

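The crop shows the tip within about 1 mm of its pre-pry place relative to the tool, at (255,172) top and (185,236) side. The pick has not slipped, so I insert along the recorded axis.

Emit:
carry_out([
  {"hand": 0,"x": 0.0,"y": 0,"z": 0.025,"ax": 0,"ay": 0,"az": 0},
  {"hand": 0,"x": 0.0,"y": 0,"z": 0.04,"ax": 0,"ay": 0,"az": 0},
  {"hand": 0,"x": 0.0,"y": 0,"z": 0.055,"ax": 0,"ay": 0,"az": 0},
  {"hand": 0,"x": 0.0,"y": 0,"z": 0.07,"ax": 0,"ay": 0,"az": 0},
  {"hand": 0,"x": 0.0,"y": 0,"z": 0.082,"ax": 0,"ay": 0,"az": 0},
  {"hand": 0,"x": 0.0,"y": 0,"z": 0.092,"ax": 0,"ay": 0,"az": 0},
  {"hand": 0,"x": 0.0,"y": 0,"z": 0.098,"ax": 0,"ay": 0,"az": 0},
  {"hand": 0,"x": 0.0,"y": 0,"z": 0.099,"ax": 0,"ay": 0,"az": 0},
])

```text
t: 10.85
tool_pos: [0.3779, 0.4237, 0.2417]
orientation: [1.3, 2.249, -0.396]
force: [-0.4, -5.4, 7.0]
opening: 0.0156
gripper_force: 60.0
```

```bash
python3 - <<'E'
from h import *
gr=np.load('grasp.npy'); M=R.from_rotvec(gr[3:]).as_matrix()
st=read_state(); print(st['t'],st['force'].round(1),delta(gr[:3],M,st))
E
```

```text
10.85 [-0.4 -5.4  7. ] (array([ 0.0007, -0.    ,  0.0011]), array([-0.0006,  0.0027, -0.0005]))
```

Emit:
carry_out([
  {"hand": 0,"x": 0.0005,"y": 0,"z": 0.0015,"ax": 0,"ay": 0,"az": 0},
  {"hand": 30,"x": 0.0005,"y": 0,"z": 0.0015,"ax": 0,"ay": 0,"az": 0},
  {"hand": 45,"x": 0.0005,"y": 0,"z": 0.0015,"ax": 0,"ay": 0,"az": 0},
  {"hand": 45,"x": 0.0005,"y": 0,"z": 0.0015,"ax": 0,"ay": 0,"az": 0},
  {"hand": 45,"x": 0.0,"y": 0,"z": -0.02,"ax": 0,"ay": 0,"az": 0},
  {"hand": 45,"x": 0.0,"y": 0,"z": -0.05,"ax": 0,"ay": 0,"az": 0},
  {"hand": 45,"x": 0.0,"y": 0,"z": -0.09,"ax": 0,"ay": 0,"az": 0},
  {"hand": 45,"x": 0.0,"y": 0,"z": -0.09,"ax": 0,"ay": 0,"az": 0},
])

```text
t: 11.85
tool_pos: [0.3522, 0.4699, 0.3194]
orientation: [1.3, 2.252, -0.385]
force: [0.1, -0.1, -0.8]
opening: 0.0415
gripper_force: 0.0
```

```bash
python3 - <<'E'
from h import *
st=read_state(); print(st['t'],st['q'].round(2),st['opening'])
g,d=read_camera('top'); np.save('top8.npy',d); cv2.imwrite('pics/top8.png',g)
g2,d2=read_camera('side'); np.save('side8.npy',d2); cv2.imwrite('pics/side8.png',g2)
for n,nm in(('top','top8'),('side','side8'),('top','top0'),('side','side0')):
    g=cv2.imread(f'pics/{nm}.png').astype(float); P=cloud(n,np.load(nm+'.npy')); b,gg,r=np.moveaxis(g,-1,0)
    m=(r>1.6*gg+15)&(r>1.6*b+15)&(P[...,2]>.07)&(P[...,2]<.2)&(np.hypot(P[...,0]-.42,P[...,1]-.34)<.09); p=P[m]; c=p.mean(0)
    w=np.linalg.svd(p-c)[2][0]; w*=np.sign(w[2]); print(nm,m.sum(),c.round(4),'lean',np.degrees(np.arccos(w[2])).round(1),p[:,2].max().round(4))
P=cloud('top',d); m=(P[...,2]>.0545)&(P[...,2]<.066)&(np.hypot(P[...,0]-H[0],P[...,1]-H[1])<.033); vu=np.argwhere(m); print(m.sum(),P[m].mean(0),vu.min(0),vu.max(0))
u0,v0=360,172; im=cv2.resize(cv2.imread('pics/top8.png')[v0:v0+40,u0:u0+40],(560,560),interpolation=cv2.INTER_CUBIC); cv2.imwrite('pics/c8.png',cv2.convertScaleAbs(im,alpha=2.2))
E
```

```text
11.85 [ 1.    0.3   1.51 -0.52  1.61  0.53] 0.04151238215761536
top8 243 [0.4248 0.3453 0.1139] lean 37.7 0.1353
side8 98 [0.4211 0.354  0.1117] lean 32.9 0.1335
top0 250 [0.4246 0.345  0.1134] lean 37.9 0.1357
side0 97 [0.4208 0.3539 0.1121] lean 32.8 0.1332
60 [0.60186157 0.12144907 0.0574572 ] [176 376] [191 383]
```

View pics/c8.png

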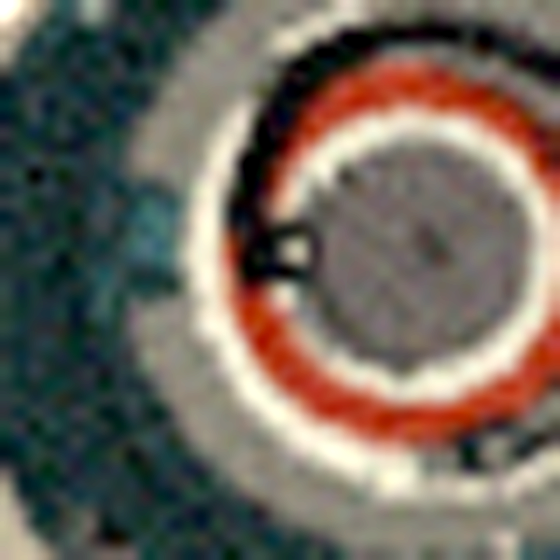

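The pick is back exactly as at the start, since the handle cloud matches in both views. In the crop the lug spans (250–322, 222–285), centred at about (287,254), i.e. pixel (380.5,190.1). The band runs up from it on the +x side.

```bash
python3 - <<'E'
from h import *
print('lug ctr',ray('top',380.5,190.1,.057),'inner',ray('top',383,190.1,.055),'band outer end',ray('top',376.3,190,.059),'v lo/hi',ray('top',380.5,187.9,.057),ray('top',380.5,192.3,.057))
P=cloud('top',np.load('top8.npy'))
print((P[186:194,375:385,2]*1000).round(0).astype(int))
g,d=[],[]
for i in range(4): d.append(read_camera('top')[1])
d=np.array(d+[np.load('top8.npy')]); d[d==0]=np.nan; m=np.nanmedian(d,0); P=cloud('top',m); print((P[186:194,375:385]*1000).round(0)[...,2].astype(int)); 
c=cv2.imread('pics/top8.png')[186:194,375:385].sum(2); print(c)
st=read_state(); lug=np.array([.594,.1225]); y=np.array([1,.0175,0]);y/=np.linalg.norm(y); z=np.array([0,0,-1.]); M=np.c_[np.cross(y,z),y,z]
print(delta([.594,.118,.0515+.186+.08],M,st), read_state()['tool_pos'])
E
```

```text
lug ctr [0.5925 0.1185 0.057 ] inner [0.5928 0.1137 0.055 ] band outer end [0.5924 0.1264 0.059 ] v lo/hi [0.5965 0.1185 0.057 ] [0.5885 0.1185 0.057 ]
[[38 55 59 59 61 38 37 37 42 42]
 [37 60 56 60 60 58 37 37 44 43]
 [38 35 58 58 56 54 58 60 46 45]
 [38 37 59 56 58 53 63 58 43 43]
 [36 36 57 58 58 58 56 60 42 43]
 [38 35 60 59 53 55 55 58 43 40]
 [37 36 37 38 36 37 36 37 42 46]
 [37 35 38 35 38 39 36 39 41 43]]
[[38 58 58 56 62 36 37 39 43 43]
 [37 60 58 60 61 62 37 39 43 43]
 [38 37 58 56 56 55 56 59 46 44]
 [38 36 57 56 56 55 63 60 43 43]
 [37 37 57 56 57 55 56 59 43 44]
 [37 37 60 57 55 55 56 58 45 40]
 [37 36 37 38 36 37 36 37 44 46]
 [38 37 37 36 38 38 36 39 42 43]]
[[277  66   5  52 149 258 239 146 122 147]
 [276  51  21  29 140 194 138 126 123 140]
 [280  81  55  14  33  32  55  84 145 151]
 [275 114  39   4  26 169 212  71 149 149]
 [276 132   9  34  40 156 206  80 146 144]
 [294 178  16   0  18   4  44  80 140 149]
 [295 196  69  67 164 232 123  94 125 146]
 [302 201 113 118 213 279 175 134  95 139]]
(array([-0.3525,  0.0348,  0.2342]), array([0.1503, 0.5805, 0.4907])) [0.35230594 0.46719348 0.31455021]
```

```bash
python3 - <<'E'
from h import *
st=read_state(); y=np.array([1,.0175,0]);y/=np.linalg.norm(y); z=np.array([0,0,-1.]); M=np.c_[np.cross(y,z),y,z]
A=R.from_rotvec(st['orientation']).as_matrix(); d0=A.T@[.0,.0,.04]
d,r=delta([.5934,.111,.186+.10],M,st); print(d0.round(4),d,r)
for f in np.arange(1,9)/8: print((d*f).round(3),(r*f).round(3))
E
```

```text
[-0.0224  0.     -0.0332] [-0.3397  0.0308  0.2636] [0.1503 0.5805 0.4907]
[-0.042  0.004  0.033] [0.019 0.073 0.061]
[-0.085  0.008  0.066] [0.038 0.145 0.123]
[-0.127  0.012  0.099] [0.056 0.218 0.184]
[-0.17   0.015  0.132] [0.075 0.29  0.245]
[-0.212  0.019  0.165] [0.094 0.363 0.307]
[-0.255  0.023  0.198] [0.113 0.435 0.368]
[-0.297  0.027  0.231] [0.132 0.508 0.429]
[-0.34   0.031  0.264] [0.15  0.58  0.491]
```

Emit:
carry_out([
  {"hand": 15,"x": -0.028,"y": 0,"z": -0.0415,"ax": 0,"ay": 0,"az": 0},
  {"hand": 15,"x": -0.07,"y": 0.004,"z": -0.02,"ax": 0.019,"ay": 0.073,"az": 0.061},
  {"hand": 15,"x": -0.115,"y": 0.008,"z": 0.02,"ax": 0.038,"ay": 0.145,"az": 0.123},
  {"hand": 15,"x": -0.16,"y": 0.013,"z": 0.065,"ax": 0.06,"ay": 0.232,"az": 0.196},
  {"hand": 15,"x": -0.205,"y": 0.018,"z": 0.11,"ax": 0.083,"ay": 0.319,"az": 0.27},
  {"hand": 15,"x": -0.25,"y": 0.022,"z": 0.155,"ax": 0.105,"ay": 0.406,"az": 0.343},
  {"hand": 15,"x": -0.295,"y": 0.0265,"z": 0.21,"ax": 0.128,"ay": 0.493,"az": 0.417},
  {"hand": 15,"x": -0.34,"y": 0.031,"z": 0.2636,"ax": 0.1503,"ay": 0.5805,"az": 0.4907},
])

```text
t: 13.15
tool_pos: [0.5836, 0.1257, 0.2919]
orientation: [-2.203, -2.236, -0.006]
force: [1.3, -0.0, -0.8]
opening: 0.0142
gripper_force: 0.0
```

Emit:
carry_out([
  {"hand": 15,"x": 0,"y": 0,"z": 0,"ax": 0,"ay": 0,"az": 0},
  {"hand": 15,"x": 0,"y": 0,"z": 0,"ax": 0,"ay": 0,"az": 0},
])

```text
t: 13.4
tool_pos: [0.5828, 0.1274, 0.292]
orientation: [-2.202, -2.239, -0.001]
force: [-0.4, 0.4, -0.5]
opening: 0.014
gripper_force: 0.0
```

```bash
python3 - <<'E'
from h import *
st=read_state(); y=np.array([1,.0175,0]);y/=np.linalg.norm(y); z=np.array([0,0,-1.]); M=np.c_[np.cross(y,z),y,z]
A=R.from_rotvec(st['orientation']).as_matrix()
print(st['t'],st['q'].round(2),st['opening'],st['tool_pos'],delta([.5934,.111,.186+.0520],M,st))
print(A.round(3))
E
```

```text
13.4 [0.13 0.2  1.62 0.   1.32 0.11] 0.013957586254276864 [0.58276058 0.12744387 0.29200991] (array([-0.0167,  0.0104,  0.054 ]), array([-0.0003, -0.0015, -0.0006]))
[[-0.017  1.    -0.   ]
 [ 1.     0.017  0.001]
 [ 0.001 -0.    -1.   ]]
```

Emit:
carry_out([
  {"hand": 15,"x": -0.0167,"y": 0.0104,"z": 0.01,"ax": 0,"ay": 0,"az": 0},
  {"hand": 15,"x": -0.0167,"y": 0.0104,"z": 0.03,"ax": 0,"ay": 0,"az": 0},
  {"hand": 15,"x": -0.0167,"y": 0.0104,"z": 0.042,"ax": 0,"ay": 0,"az": 0},
  {"hand": 15,"x": -0.0167,"y": 0.0104,"z": 0.047,"ax": 0,"ay": 0,"az": 0},
  {"hand": 15,"x": -0.0167,"y": 0.0104,"z": 0.0475,"ax": 0,"ay": 0,"az": 0},
  {"hand": 15,"x": -0.0167,"y": 0.0104,"z": 0.0475,"ax": 0,"ay": 0,"az": 0},
])

```text
t: 14.15
tool_pos: [0.594, 0.1118, 0.2458]
orientation: [2.201, 2.242, 0.005]
force: [0.3, -1.2, 0.9]
opening: 0.0138
gripper_force: 0.0
```

```bash
python3 - <<'E'
from h import *
st=read_state(); print(st['t'],st['force'].round(1),st['tool_pos'].round(4),st['tool_pos'][2]-.186)
im=[]
for n,(u0,v0) in(('top',(350,165)),('side',(305,160))):
    g,d=read_camera(n); cv2.imwrite(f'pics/{n}9.png',g); im.append(cv2.resize(g[v0:v0+50,u0:u0+50],(400,400),interpolation=cv2.INTER_CUBIC))
cv2.imwrite('pics/c9.png',cv2.convertScaleAbs(np.hstack(im),alpha=2))
E
```

```text
14.15 [ 0.3 -1.2  0.9] [0.594  0.1118 0.2458] 0.05975957651935415
```

Emit:
carry_out([
  {"hand": 15,"x": -0.0004,"y": -0.0006,"z": 0.002,"ax": 0,"ay": 0,"az": 0},
  {"hand": 15,"x": -0.0007,"y": -0.0006,"z": 0.004,"ax": 0,"ay": 0,"az": 0},
  {"hand": 15,"x": -0.0007,"y": -0.0006,"z": 0.006,"ax": 0,"ay": 0,"az": 0},
  {"hand": 15,"x": -0.0007,"y": -0.0006,"z": 0.0068,"ax": 0,"ay": 0,"az": 0},
  {"hand": 15,"x": -0.0007,"y": -0.0006,"z": 0.0068,"ax": 0,"ay": 0,"az": 0},
])

```text
t: 14.88
tool_pos: [0.5932, 0.1108, 0.2383]
orientation: [-2.201, -2.241, -0.003]
force: [-1.3, -0.7, 1.0]
opening: 0.0139
gripper_force: 0.8
```

```bash
python3 - <<'E'
from h import *
st=read_state(); print(st['t'],st['force'].round(1),st['wrist_torque'].round(2),st['tool_pos'].round(4),st['tool_pos'][2]-.186)
E
```

```text
14.875 [-1.3 -0.7  1. ] [-0.27  0.12  0.02] [0.5932 0.1108 0.2383] 0.052297570957631295
```

Emit:
carry_out([
  {"hand": 8,"x": 0,"y": 0,"z": 0,"ax": 0,"ay": 0,"az": 0},
  {"hand": 0,"x": 0,"y": 0,"z": 0,"ax": 0,"ay": 0,"az": 0},
  {"hand": 0,"x": 0,"y": 0,"z": 0,"ax": 0,"ay": 0,"az": 0},
  {"hand": 0,"x": 0,"y": 0,"z": 0,"ax": 0,"ay": 0,"az": 0},
], newtons=60)

```text
t: 15.38
tool_pos: [0.593, 0.1108, 0.2382]
orientation: [-2.201, -2.241, -0.002]
force: [-2.2, -0.4, 0.1]
opening: 0.0017
gripper_force: 54.5
```

```bash
python3 - <<'E'
from h import *
st=read_state(); print(st['t'],st['opening'],st['force'].round(1),st['wrist_torque'].round(2),st['tool_pos'].round(4))
E
```

```text
15.375 0.001659109414609408 [-2.2 -0.4  0.1] [-0.2   0.64 -0.01] [0.593  0.1108 0.2382]
```

The fingers closed to 1.7 mm, so they missed the lug. I open, lift off and re-measure.

Emit:
carry_out([
  {"hand": 15,"x": 0,"y": 0,"z": 0,"ax": 0,"ay": 0,"az": 0},
  {"hand": 15,"x": 0,"y": 0,"z": 0,"ax": 0,"ay": 0,"az": 0},
  {"hand": 15,"x": 0,"y": 0,"z": -0.015,"ax": 0,"ay": 0,"az": 0},
  {"hand": 15,"x": -0.02,"y": 0,"z": -0.04,"ax": 0,"ay": 0,"az": 0},
  {"hand": 15,"x": -0.07,"y": 0,"z": -0.05,"ax": 0,"ay": 0,"az": 0},
  {"hand": 15,"x": -0.07,"y": 0,"z": -0.05,"ax": 0,"ay": 0,"az": 0},
])

```text
t: 16.12
tool_pos: [0.5954, 0.0382, 0.2913]
orientation: [2.202, 2.236, 0.008]
force: [-0.8, -0.2, -0.5]
opening: 0.0141
gripper_force: 0.0
```

```bash
python3 - <<'E'
from h import *
st=read_state(); print(st['t'],st['opening'],st['tool_pos'].round(4))
D=[];
for i in range(4): g,d=read_camera('top'); D.append(d)
cv2.imwrite('pics/top10.png',g); D=np.array(D); D[D==0]=np.nan; P=cloud('top',np.nanmedian(D,0)); np.save('P10.npy',P)
print((P[180:200,370:402,2]*1000).round(0).astype(int)); print(g[180:200,370:402].sum(2)//3)
g2,d2=read_camera('side'); cv2.imwrite('pics/side10.png',g2); S=cloud('side',d2); u,v,_=proj('side',[.593,.12,.055])[0]; print(u,v); u=int(u);v=int(v)
print((S[v-8:v+8,u-10:u+10,2]*1000).round(0).astype(int))
E
```

```text
16.125 0.014119780699014614 [0.5954 0.0382 0.2913]
[[49 49 48 50 48 49 51 50 50 53 36 37 35 37 38 38 37 36 38 37 39 37 37 37
  38 37 38 38 37 36 36 44]
 [49 49 49 48 48 48 52 52 50 36 37 35 37 38 37 37 38 38 37 38 38 38 39 38
  36 37 37 36 37 38 38 38]
 [49 49 48 48 50 53 53 51 52 38 36 36 37 38 38 35 37 44 43 43 43 42 43 43
  39 37 39 36 38 36 37 36]
 [49 48 48 49 49 54 52 51 38 35 38 38 38 37 37 43 44 44 45 43 44 44 44 43
  45 42 37 37 36 37 37 38]
 [36 36 43 49 50 52 51 52 37 36 37 39 38 37 43 44 44 44 45 44 43 46 44 45
  45 43 43 38 37 37 36 38]
 [35 36 37 36 53 52 51 54 37 36 37 37 39 44 45 43 44 45 44 44 43 43 45 43
  43 43 43 36 38 37 36 38]
 [35 36 37 36 54 53 52 38 36 38 38 39 37 43 45 43 44 44 45 44 43 44 43 43
  45 43 43 44 37 37 38 38]
 [35 35 35 37 53 54 52 35 38 37 38 37 39 43 44 44 42 44 44 43 42 42 44 44
  42 44 44 44 38 37 38 37]
 [35 36 36 37 55 53 54 52 52 55 56 39 43 43 44 44 43 42 44 42 41 42 45 44
  43 44 45 43 37 38 37 39]
 [37 35 34 39 39 53 54 52 51 50 54 37 44 44 44 44 44 42 42 42 43 40 44 45
  43 44 42 44 41 36 37 36]
 [37 36 34 38 37 54 53 52 50 58 55 36 4
[... 3977 characters left out ...]
37 46]
 [49 39 44 42 42 43 35 37 39 38 37 39 37 37 37 39 36 37 37 37]
 [50 45 41 41 36 38 38 38 38 43 44 44 45 43 44 44 37 37 38 38]
 [47 43 43 38 39 37 38 37 43 44 44 43 43 44 43 44 44 37 37 37]
 [48 41 41 50 53 38 36 44 44 43 59 57 57 56 43 42 45 44 36 37]
 [49 49 47 47 50 51 52 54 55 55 55 53 53 45 44 43 44 43 37 36]
 [49 48 47 51 36 53 52 50 53 52 54 51 50 43 43 45 45 43 38 39]
 [52 49 49 50 49 50 37 39 42 42 42 43 44 44 43 42 42 40 35 38]
 [48 49 50 49 48 49 49 37 38 41 40 41 40 41 51 51 50 49 50 48]
 [43 45 46 49 50 51 47 38 37 37 37 37 38 49 51 49 50 49 49 49]
 [42 43 46 47 47 45 44 36 35 38 37 37 39 49 51 49 50 50 49 49]
 [38 40 41 44 45 44 38 39 38 36 37 38 37 48 47 46 46 47 47 46]]
```

```bash
cat >> h.py <<'E'
def radgoal(y,zt,back=0,x=.5936,th=.22):
    z=np.array([0,np.sin(th),-np.cos(th)]); yy=np.array([0,np.cos(th),np.sin(th)]); M=np.c_[np.cross(yy,z),yy,z]
    return np.array([x,y,zt])-(.186+back)*z, M
E
python3 - <<'E'
from h import *
st=read_state(); print(ray('top',374.5,190,.054),ray('top',380.5,189.5,.056))
print(delta(*radgoal(.1242,.0508,.05),st))
E
```

```text
[0.5928 0.1289 0.054 ] [0.5937 0.1184 0.056 ]
(array([ 0.0309, -0.0001,  0.0072]), array([-0.1713,  0.1695, -1.545 ]))
```

Emit:
carry_out([
  {"hand": 26,"x": 0.004,"y": 0,"z": 0,"ax": -0.02,"ay": 0.02,"az": -0.18},
  {"hand": 26,"x": 0.008,"y": 0,"z": 0,"ax": -0.04,"ay": 0.04,"az": -0.36},
  {"hand": 26,"x": 0.012,"y": 0,"z": 0,"ax": -0.06,"ay": 0.06,"az": -0.54},
  {"hand": 26,"x": 0.016,"y": 0,"z": 0,"ax": -0.08,"ay": 0.08,"az": -0.72},
  {"hand": 26,"x": 0.02,"y": 0,"z": 0,"ax": -0.1,"ay": 0.1,"az": -0.9},
  {"hand": 26,"x": 0.024,"y": 0,"z": 0,"ax": -0.12,"ay": 0.12,"az": -1.08},
  {"hand": 26,"x": 0.028,"y": 0,"z": 0,"ax": -0.14,"ay": 0.14,"az": -1.26},
  {"hand": 26,"x": 0.031,"y": 0,"z": 0.004,"ax": -0.16,"ay": 0.16,"az": -1.44},
])

```text
t: 17.38
tool_pos: [0.5938, 0.0731, 0.2844]
orientation: [-0.155, -3.12, -0.33]
force: [-0.1, 0.3, 0.3]
opening: 0.0243
gripper_force: 0.0
```

```bash
python3 - <<'E'
from h import *
st=read_state(); print(st['t'],st['opening'],st['q'].round(2),delta(*radgoal(.1237,.0508,.012),st))
E
```

```text
17.375 0.02432056417498916 [-0.03  0.2   1.64  0.22  1.3  -1.56] (array([ 0.0005, -0.0012,  0.041 ]), array([-0.0095,  0.0101, -0.0984]))
```

Emit:
carry_out([
  {"hand": 26,"x": 0.0005,"y": -0.0012,"z": 0.01,"ax": -0.0095,"ay": 0.01,"az": -0.098},
  {"hand": 26,"x": 0.0005,"y": -0.0012,"z": 0.025,"ax": -0.0095,"ay": 0.01,"az": -0.098},
  {"hand": 26,"x": 0.0005,"y": -0.0012,"z": 0.041,"ax": -0.0095,"ay": 0.01,"az": -0.098},
  {"hand": 26,"x": 0.0005,"y": -0.0012,"z": 0.041,"ax": -0.0095,"ay": 0.01,"az": -0.098},
  {"hand": 26,"x": 0.0005,"y": -0.0012,"z": 0.041,"ax": -0.0095,"ay": 0.01,"az": -0.098},
])

```text
t: 18.0
tool_pos: [0.5937, 0.0794, 0.2441]
orientation: [-0.013, -3.123, -0.343]
force: [-0.4, -0.2, -0.4]
opening: 0.0242
gripper_force: 0.0
```

```bash
python3 - <<'E'
from h import *
st=read_state(); print(st['t'],st['force'].round(1),delta(*radgoal(.1237,.0508),st))
E
```

```text
18.0 [-0.4 -0.2 -0.4] (array([0.0002, 0.0011, 0.0123]), array([-0.001 ,  0.0009, -0.0083]))
```

Emit:
carry_out([
  {"hand": 26,"x": 0.0002,"y": 0.0011,"z": 0.004,"ax": -0.001,"ay": 0.001,"az": -0.008},
  {"hand": 26,"x": 0.0002,"y": 0.0011,"z": 0.008,"ax": -0.001,"ay": 0.001,"az": -0.008},
  {"hand": 26,"x": 0.0002,"y": 0.0011,"z": 0.0118,"ax": -0.001,"ay": 0.001,"az": -0.008},
  {"hand": 26,"x": 0.0002,"y": 0.0011,"z": 0.0118,"ax": -0.001,"ay": 0.001,"az": -0.008},
  {"hand": 26,"x": 0.0002,"y": 0.0011,"z": 0.0118,"ax": -0.001,"ay": 0.001,"az": -0.008},
])

```text
t: 18.62
tool_pos: [0.5935, 0.0828, 0.2328]
orientation: [-0.0, 3.123, 0.345]
force: [-0.2, -0.5, 0.4]
opening: 0.024
gripper_force: 0.0
```

```bash
python3 - <<'E'
from h import *
st=read_state(); print(st['t'],st['force'].round(1),st['gripper_force'],delta(*radgoal(.1237,.0508),st))
E
```

```text
18.625 [-0.2 -0.5  0.4] 0.0 (array([-0.0001,  0.0002,  0.0006]), array([0.0001, 0.0001, 0.0001]))
```

Emit:
carry_out([
  {"hand": 13,"x": 0,"y": 0,"z": 0.0003,"ax": 0,"ay": 0,"az": 0},
  {"hand": 5,"x": 0,"y": 0,"z": 0.0003,"ax": 0,"ay": 0,"az": 0},
  {"hand": 5,"x": 0,"y": 0,"z": 0.0003,"ax": 0,"ay": 0,"az": 0},
  {"hand": 5,"x": 0,"y": 0,"z": 0.0003,"ax": 0,"ay": 0,"az": 0},
], newtons=15)

```text
t: 19.12
tool_pos: [0.5936, 0.0831, 0.2327]
orientation: [-0.0, 3.122, 0.345]
force: [1.7, 2.2, -0.3]
opening: 0.0097
gripper_force: 15.0
```

```bash
python3 - <<'E'
from h import *
st=read_state(); print(st['t'],st['opening'],st['gripper_force'],st['force'].round(1),st['wrist_torque'].round(2),delta(*radgoal(.1237,.0508),st))
E
```

```text
19.125 0.009662297116551328 14.999911151826382 [ 1.7  2.2 -0.3] [ 0.39 -0.29 -0.07] (array([ 0.    , -0.    ,  0.0003]), array([0.0003, 0.0005, 0.0003]))
```

Emit:
carry_out([
  {"hand": 0,"x": 0,"y": 0,"z": 0,"ax": 0,"ay": 0,"az": 0},
  {"hand": 0,"x": 0,"y": 0,"z": 0,"ax": 0,"ay": 0,"az": 0},
  {"hand": 0,"x": 0,"y": 0.0003,"z": -0.0015,"ax": 0,"ay": 0,"az": 0},
  {"hand": 0,"x": 0.0005,"y": 0.002,"z": -0.001,"ax": 0,"ay": 0,"az": 0},
  {"hand": 0,"x": 0.001,"y": 0.0035,"z": -0.0007,"ax": 0,"ay": 0,"az": 0},
  {"hand": 0,"x": 0.0015,"y": 0.005,"z": -0.0004,"ax": 0,"ay": 0,"az": 0},
  {"hand": 0,"x": 0.0015,"y": 0.005,"z": -0.0004,"ax": 0,"ay": 0,"az": 0},
], newtons=60)

```text
t: 20.0
tool_pos: [0.5921, 0.0877, 0.234]
orientation: [-0.001, 3.122, 0.345]
force: [4.0, -2.3, -3.6]
opening: 0.0077
gripper_force: 60.0
```

```bash
python3 - <<'E'
from h import *
st=read_state(); print(st['t'],st['opening'],st['gripper_force'],st['force'].round(1),st['wrist_torque'].round(2),delta(*radgoal(.1237,.0508),st))
E
```

```text
20.0 0.007670087781469839 59.998358393786475 [ 4.  -2.3 -3.6] [-0.52 -0.84  0.  ] (array([-0.0015, -0.0049,  0.0007]), array([-0.0002,  0.0003,  0.0004]))
```

Emit:
carry_out([
  {"hand": 0,"x": 0.0005,"y": 0.0015,"z": 0.0003,"ax": 0,"ay": 0,"az": 0},
  {"hand": 0,"x": 0.001,"y": 0.003,"z": 0.0006,"ax": 0,"ay": 0,"az": 0},
  {"hand": 0,"x": 0.0012,"y": 0.004,"z": 0.0009,"ax": 0,"ay": 0,"az": 0},
  {"hand": 0,"x": 0.0012,"y": 0.004,"z": 0.0009,"ax": 0,"ay": 0,"az": 0},
])

```text
t: 20.5
tool_pos: [0.5912, 0.0912, 0.2344]
orientation: [-0.0, 3.121, 0.343]
force: [4.3, -6.2, -2.3]
opening: 0.008
gripper_force: 60.0
```

```bash
python3 - <<'E'
from h import *
st=read_state(); print(st['t'],st['opening'],st['gripper_force'],st['force'].round(1),st['wrist_torque'].round(2),delta(*radgoal(.1237,.0508),st))
g,d=read_camera('top'); cv2.imwrite('pics/top11.png',g); P=cloud('top',d); print((P[180:194,366:384,2]*1000).round(0).astype(int)); print(g[172:212,366:412:1].sum(2)[::2,::2]//3)
E
```

```text
20.5 0.007956663584226255 59.99938351451419 [ 4.3 -6.2 -2.3] [-1.   -0.98  0.09] (array([-0.0024, -0.0084,  0.0003]), array([-0.0012,  0.0013,  0.0003]))
[[ 19  24  33  36  50 137 143 145 151 157 159 166 166 166 162 166 162 163]
 [ 23  34  33  37  51 137 145 149 150 156 161 164 164 165 164 163 163 164]
 [ 21  35  36  40  51 138 144 148 151 158 160 165 165 164 163 167 163 164]
 [ 25  35  34  48  98 139 144 148 153 157 161 166 165 166 163 164 162 163]
 [ 34  84  88  94  97 137 144 145 152 157 162 166 166 165 163 163 163 165]
 [ 72  81  88  91 102 139 143 149 151 158 159 164 165 947 166 165 162 165]
 [ 75  83  88  94  98 140 144 147 150 156 160 166 166 168 165 162 161 163]
 [ 76  83  88  93  97 139 144 147 153 157 162 167 167 165 165 163 164 163]
 [ 75  84  85  93 100 139 143 149 152 156 161 163 166 164 162 163 163 164]
 [ 74  82  85  90  98 141 142 147 152 159 162 166 165 164 164 162 163 162]
 [ 75  79  87  93  98 139 143 150 152 154 161 167 166 167 165 164 164 163]
 [ 76  81  87  94 101 136 141 148 154 158 163 164 164 165 162 165 164 163]
 [ 76  80  86  93  98 139 141 146 153 156 161 
[... 845 characters left out ...]
11  0 13 11 11 15  4 27 18 15 16 26 41 56 58 56 55]
 [ 3 14  7 14 15 16 27  8 11 13 19 10 25 73 59  2  5 28 36 52 58 55 52]
 [21 18 20 14  8 17 11 10 18 15 12 15 25 67 68 44 15 15 23 40 55 66 54]
 [ 5 19 19 49 23 27 14 13 21 12 26 13 15 43 56 52  8  4 18 26 41 55 63]
 [28 37 34 35 39 32 11 14 19  9  8 24  5 27 22 40 39 12 11 18 28 43 61]
 [34 36 33 27 37 58 16 15 15 14  6 15 14 18 37 33 41 20 47  0 16 32 42]
 [28 16 27 36 40 27 12 14 14 13 11 24  3 23 33 35 45 15 49 53 33  9 31]
 [19 10 22 12 32 22 16 19 12 14 20  8  6 16 24 44 31  4 17  9 10 19 32]
 [43 25 24 21 20 15 20 49 52 54 51 47 54 53 62 52 34 35 25 25 26 16  8]
 [33  7 18 19 18 25 23 30 36 53 66 60 63 60 61 64 51 29 36 35 28 79 60]]
```

Emit:
carry_out([
  {"hand": 0,"x": 0.0005,"y": 0.0015,"z": 0.0003,"ax": 0,"ay": 0,"az": 0},
  {"hand": 0,"x": 0.001,"y": 0.003,"z": 0.0006,"ax": 0,"ay": 0,"az": 0},
  {"hand": 0,"x": 0.0015,"y": 0.0045,"z": 0.0009,"ax": 0,"ay": 0,"az": 0},
  {"hand": 0,"x": 0.0015,"y": 0.0045,"z": 0.0009,"ax": 0,"ay": 0,"az": 0},
])

```text
t: 21.05
tool_pos: [0.5903, 0.0957, 0.2351]
orientation: [-0.0, 3.119, 0.342]
force: [7.8, -5.8, -0.9]
opening: 0.0076
gripper_force: 60.0
```

```bash
python3 - <<'E'
from h import *
st=read_state(); print(st['t'],st['opening'],st['gripper_force'],st['force'].round(1),st['wrist_torque'].round(2),delta(*radgoal(.1237,.0508),st))
E
```

```text
21.05 0.00760693212962519 59.99995342674083 [ 7.8 -5.8 -0.9] [-1.04 -1.55  0.11] (array([-0.0033, -0.0129, -0.    ]), array([-0.0013,  0.0035,  0.0005]))
```

Emit:
carry_out([
  {"hand": 0,"x": 0,"y": 0.0005,"z": -0.002,"ax": 0,"ay": 0,"az": 0},
  {"hand": 0,"x": 0,"y": 0.001,"z": -0.004,"ax": 0,"ay": 0,"az": 0},
  {"hand": 0,"x": 0,"y": 0.0014,"z": -0.006,"ax": 0,"ay": 0,"az": 0},
  {"hand": 0,"x": 0,"y": 0.0014,"z": -0.006,"ax": 0,"ay": 0,"az": 0},
])

```text
t: 21.55
tool_pos: [0.59, 0.096, 0.2404]
orientation: [-0.0, 3.12, 0.343]
force: [9.3, -4.0, -7.3]
opening: 0.0081
gripper_force: 60.0
```

```bash
python3 - <<'E'
from h import *
st=read_state(); print(st['t'],st['opening'],st['gripper_force'],st['force'].round(1),st['wrist_torque'].round(2),delta(*radgoal(.1237,.0508),st))
E
```

```text
21.55 0.008095833800611414 59.996144536926295 [ 9.3 -4.  -7.3] [-0.7  -1.96  0.01] (array([-0.0036, -0.0144,  0.0051]), array([-0.0008,  0.0025,  0.0003]))
```

Emit:
carry_out([
  {"hand": 0,"x": 0,"y": 0.001,"z": -0.003,"ax": 0,"ay": 0,"az": 0},
  {"hand": 0,"x": 0,"y": 0.002,"z": -0.006,"ax": 0,"ay": 0,"az": 0},
  {"hand": 0,"x": 0,"y": 0.003,"z": -0.009,"ax": 0,"ay": 0,"az": 0},
  {"hand": 0,"x": 0,"y": 0.003,"z": -0.009,"ax": 0,"ay": 0,"az": 0},
])

```text
t: 22.05
tool_pos: [0.5898, 0.0974, 0.2501]
orientation: [-0.0, 3.121, 0.345]
force: [8.3, -1.6, -4.8]
opening: 0.0076
gripper_force: 60.0
```

```bash
python3 - <<'E'
from h import *
st=read_state(); print(st['t'],st['opening'],st['gripper_force'],st['force'].round(1),st['wrist_torque'].round(2),delta(*radgoal(.1237,.0508),st))
g,d=read_camera('side'); cv2.imwrite('pics/side12.png',g); np.save('side12.npy',d)
gt,dt=read_camera('top'); cv2.imwrite('pics/top12.png',gt); P=cloud('top',dt); print((P[176:208,386:408,2]*1000).round(0).astype(int)); print(gt[176:208,386:408].sum(2)//3)
E
```

```text
22.05 0.007576813985233536 59.996842135687984 [ 8.3 -1.6 -4.8] [-0.43 -1.48 -0.04] (array([-0.0037, -0.0178,  0.0143]), array([-0.0001,  0.002 ,  0.0005]))
[[196 194 193 249 252 256 254 276 282 284 281 289 293 295 297 298 303 304
  307 312 313 315]
 [198 197 195 249 255 256 256 275 281 281 281 292 297 295 296 298 302 303
  306 308 313 315]
 [197 196 197 251 252 254 256 276 280 281 281 290 293 296 296 297 299 303
  307 310 313 314]
 [196 199 198 249 254 255 254 277 281 281 281 289 293 294 295 297 298 302
  303 310 312 313]
 [197 198 196 251 255 256 254 277 280 282 283 291 293 294 295 296 298 303
  305 309 310 313]
 [198 197 197 251 255 255 256 276 947 283 283 288 291 293 295 297 298 302
  302 307 311 313]
 [198 195 197 250 252 257 256 276 278 281 282 287 292 293 293 296 299 301
  304 305 311 312]
 [200 198 196 249 253 253 254 275 278 280 282 287 291 293 295 294 297 300
  305 307 307 312]
 [197 197 197 248 251 254 256 256 276 282 283 283 290 294 296 292 298 298
  304 306 308 312]
 [199 195 199 182 249 256 255 254 275 280 283 282 289 291 294 294 295 301
  302 304 307 311]
 [199 947 197 
[... 3541 characters left out ...]
57 61 60]
 [11 15 21 34 52 63 59 53 50 35 20  8 12  9 26 26 24 38 45 58 55 61]
 [ 8  0 11 14 32 41 42 22 45 48 34  0 10 12 16 28 29 28 38 48 55 60]
 [22 13 18 16 22 35 31 29 42 39 34 16  8 10  0 19 23 26 27 38 51 52]
 [13 13 10 13 17 27 32 29 28 43 37 14 24 30  7  8 13 28 32 31 36 42]
 [ 9 16 14 22 17 38 36 31 37 41 30 18 28 46 22 15  5 11 17 22 35 35]
 [15 12 10 18 14 30 30 38 26 38 43 21 14 45 63 49 33 13 23 20 27 29]
 [19 20 22 10 11 24 27 36 33 44 42  9 12 34 57 63 56 51 35 11 17 25]
 [ 7  6  7 23  8 26 31 35 35 39 43  5 12 13 25 38 50 37 27 19 15  8]
 [23 10  7 11 24 39 36 33 47 46 18 14 22  9 18  8 12 19 13 20  7 23]
 [17 17 29 28 36 57 41 16 31 30 14 13 13 10 18 19  8  2 15 11  1 23]]
```

Emit:
carry_out([
  {"hand": 0,"x": 0,"y": 0.0015,"z": -0.003,"ax": 0,"ay": 0,"az": 0},
  {"hand": 0,"x": 0,"y": 0.003,"z": -0.006,"ax": 0,"ay": 0,"az": 0},
  {"hand": 0,"x": 0,"y": 0.0045,"z": -0.01,"ax": 0,"ay": 0,"az": 0},
  {"hand": 0,"x": 0,"y": 0.0045,"z": -0.01,"ax": 0,"ay": 0,"az": 0},
])

```text
t: 22.65
tool_pos: [0.5892, 0.0995, 0.2604]
orientation: [0.0, -3.122, -0.344]
force: [3.9, -3.3, -4.0]
opening: 0.0073
gripper_force: 60.0
```

```bash
python3 - <<'E'
from h import *
st=read_state(); print(st['t'],st['opening'],st['gripper_force'],st['force'].round(1),st['wrist_torque'].round(2),delta(*radgoal(.1237,.0508),st))
E
```

```text
22.65 0.007323488664285826 59.9979757075198 [ 3.9 -3.3 -4. ] [-0.68 -0.76  0.02] (array([-0.0044, -0.0221,  0.0238]), array([-0.0005, -0.0003,  0.0002]))
```

Emit:
carry_out([
  {"hand": 0,"x": 0,"y": 0.001,"z": -0.004,"ax": 0,"ay": 0,"az": 0},
  {"hand": 0,"x": 0,"y": 0.002,"z": -0.009,"ax": 0,"ay": 0,"az": 0},
  {"hand": 0,"x": 0,"y": 0.003,"z": -0.014,"ax": 0,"ay": 0,"az": 0},
  {"hand": 0,"x": 0,"y": 0.004,"z": -0.02,"ax": 0,"ay": 0,"az": 0},
  {"hand": 0,"x": 0,"y": 0.004,"z": -0.02,"ax": 0,"ay": 0,"az": 0},
])

```text
t: 23.28
tool_pos: [0.5896, 0.0993, 0.2819]
orientation: [-0.001, 3.121, 0.345]
force: [-0.6, 0.3, -1.9]
opening: 0.0076
gripper_force: 60.7
```

```bash
python3 - <<'E'
from h import *
st=read_state(); print(st['t'],st['opening'],st['gripper_force'],st['force'].round(1),st['wrist_torque'].round(2),delta(*radgoal(.1237,.0508),st))
E
```

```text
23.275 0.007564164754403891 60.65993363095913 [-0.6  0.3 -1.9] [-0.05 -0.03 -0.04] (array([-0.0039, -0.0267,  0.0449]), array([0.0004, 0.0014, 0.0006]))
```

The hand force now equals about the ring's weight, so the ring is free. I raise it and carry it over the bowl.

Emit:
carry_out([
  {"hand": 0,"x": 0,"y": 0.006,"z": -0.026,"ax": 0,"ay": 0,"az": 0},
  {"hand": 0,"x": 0,"y": 0.0125,"z": -0.056,"ax": 0,"ay": 0,"az": 0},
  {"hand": 0,"x": 0,"y": 0.0185,"z": -0.083,"ax": 0,"ay": 0,"az": 0},
  {"hand": 0,"x": -0.004,"y": 0.05,"z": -0.075,"ax": 0,"ay": 0,"az": 0},
  {"hand": 0,"x": -0.01,"y": 0.09,"z": -0.066,"ax": 0,"ay": 0,"az": 0},
  {"hand": 0,"x": -0.015,"y": 0.13,"z": -0.057,"ax": 0,"ay": 0,"az": 0},
  {"hand": 0,"x": -0.02,"y": 0.165,"z": -0.05,"ax": 0,"ay": 0,"az": 0},
  {"hand": 0,"x": -0.02,"y": 0.1745,"z": -0.048,"ax": 0,"ay": 0,"az": 0},
])

```text
t: 24.28
tool_pos: [0.6089, 0.2611, 0.3655]
orientation: [0.004, -3.122, -0.345]
force: [0.0, -0.8, -1.4]
opening: 0.007
gripper_force: 60.6
```

```bash
python3 - <<'E'
from h import *
st=read_state(); A=R.from_rotvec(st['orientation']).as_matrix(); T=st['tool_pos']+A[:,2]*.186
print(st['t'],st['opening'],st['force'].round(1),'tip',T.round(4))
g,d=read_camera('top'); cv2.imwrite('pics/top13.png',g); P=cloud('top',d); print((P[180:206:2,374:402,2]*1000).round(0).astype(int))
g,d=read_camera('side'); cv2.imwrite('pics/side13.png',g); S=cloud('side',d); dk=g.max(2)<45
m=dk&(np.linalg.norm(S-T,axis=2)<.09)&(S[...,2]<T[2]+.02); print(m.sum()); 
if m.any(): print(S[m].min(0),S[m].max(0),S[m].mean(0))
E
```

```text
24.275 0.00695805576157435 [ 0.  -0.8 -1.4] tip [0.6088 0.3018 0.184 ]
[[ 45  48  37  35  39  36  37  39  36  36  37  41  38  35  41  40  37  38
   39  37  36  39  35  38  37  41  37 502]
 [ 51  34  40  35  38  36  37  38  37  36  37  39  35  43  47  42  43  46
   45  45  36  37  35  38  37  36  39 947]
 [ 50  38  38  35  38  36  37  37  37  39  43  42  41  44  45  44  42  41
   42  45  42  45  43  36  40  36  35  38]
 [ 40  38  34  35  40  40  38  36  39  45  40  41  43  44  42  44  42  43
   44  43  43  41  44  43  36  38  35  41]
 [ 37  34  38  37  37  35  37  38  39  44  42  44  45  45  44  43  40  43
   42  46  41  46  44  42  38  36  36  39]
 [ 38  36  38  37  38  37  37  36  42  45  42  44  41  43  42  43  41  47
   46  45  44  41  42  41  35  39  39  38]
 [ 37  39  36  36  37  35  37  39  35  44  41  44  48  46  42  42  46  41
   43  44  43  42  43  42  38  37  35  37]
 [ 50  41  38  37  34  39  35  37  39  37  42  42  42  44  42  47  45  43
   44  40  46  46  43  39  37  36  36  38]
 [ 49  48  37  37  40  36  38  39  37  40  40  35  42  44  46  42  43  43
   44  47  35  37  36  36  37  36  36  34]
 [ 51  47  49  37  36  37  37  38  37  38  36  34  38  38  36  40  38  40
   40  37  34  39  38  37  39  35  36  39]
 [947  48  50  48  48  40  39  37  37  36 947  37  41  36  36  37  38  38
   39  36  39  39  37  39  37  39  35  39]
 [ 48  48  52  49  48  47  48  39  36  39  38  35  36  39  37  38  39  38
   39  39  35  37  35  37  36  37  36  35]
 [ 43  48  50  48  45  51  51  48  46  48  38  38  39  37  38  38  38  35
   38  38  39  38  38  37  36  50  49  48]]
11
[0.57698477 0.27167293 0.15702884] [0.63707874 0.29228914 0.1883517 ] [0.61200829 0.28111884 0.17410263]
```

Emit:
carry_out([
  {"hand": 0,"x": -0.003,"y": -0.003,"z": 0.035,"ax": 0,"ay": 0,"az": 0},
  {"hand": 0,"x": -0.003,"y": -0.012,"z": 0.075,"ax": 0,"ay": 0,"az": 0},
  {"hand": 0,"x": -0.003,"y": -0.019,"z": 0.105,"ax": 0,"ay": 0,"az": 0},
  {"hand": 0,"x": -0.003,"y": -0.0225,"z": 0.12,"ax": 0,"ay": 0,"az": 0},
  {"hand": 0,"x": -0.003,"y": -0.0225,"z": 0.12,"ax": 0,"ay": 0,"az": 0},
  {"hand": 0,"x": -0.003,"y": -0.0225,"z": 0.12,"ax": 0,"ay": 0,"az": 0},
])

```text
t: 25.12
tool_pos: [0.6131, 0.2631, 0.2457]
orientation: [-0.0, 3.12, 0.346]
force: [-0.1, 0.1, -0.9]
opening: 0.007
gripper_force: 60.6
```

```bash
python3 - <<'E'
from h import *
st=read_state(); A=R.from_rotvec(st['orientation']).as_matrix(); T=st['tool_pos']+A[:,2]*.186
print(st['t'],st['opening'],st['force'].round(1),'tip',T.round(4))
E
```

```text
25.125 0.006989044385232291 [-0.1  0.1 -0.9] tip [0.6136 0.3038 0.0642]
```

Lower gently in 2 mm rows until contact shows.

Emit:
carry_out([
  {"hand": 0,"x": 0,"y": -0.001,"z": 0.004,"ax": 0,"ay": 0,"az": 0},
  {"hand": 0,"x": 0,"y": -0.002,"z": 0.008,"ax": 0,"ay": 0,"az": 0},
  {"hand": 0,"x": 0,"y": -0.003,"z": 0.012,"ax": 0,"ay": 0,"az": 0},
  {"hand": 0,"x": 0,"y": -0.004,"z": 0.016,"ax": 0,"ay": 0,"az": 0},
  {"hand": 0,"x": 0,"y": -0.0045,"z": 0.02,"ax": 0,"ay": 0,"az": 0},
  {"hand": 0,"x": 0,"y": -0.0045,"z": 0.02,"ax": 0,"ay": 0,"az": 0},
  {"hand": 0,"x": 0,"y": -0.0045,"z": 0.02,"ax": 0,"ay": 0,"az": 0},
])

```text
t: 26.0
tool_pos: [0.6124, 0.2632, 0.2233]
orientation: [-0.0, 3.122, 0.345]
force: [0.1, -0.1, -0.8]
opening: 0.0071
gripper_force: 60.6
```

```bash
python3 - <<'E'
from h import *
st=read_state(); A=R.from_rotvec(st['orientation']).as_matrix(); T=st['tool_pos']+A[:,2]*.186
print(st['t'],st['opening'],st['force'].round(1),'tip',T.round(4))
E
```

```text
26.0 0.007129086216421352 [ 0.1 -0.1 -0.8] tip [0.6124 0.3038 0.0418]
```

Emit:
carry_out([
  {"hand": 0,"x": 0,"y": -0.001,"z": 0.003,"ax": 0,"ay": 0,"az": 0},
  {"hand": 0,"x": 0,"y": -0.0015,"z": 0.007,"ax": 0,"ay": 0,"az": 0},
  {"hand": 0,"x": 0,"y": -0.0015,"z": 0.007,"ax": 0,"ay": 0,"az": 0},
  {"hand": 0,"x": 0,"y": -0.0015,"z": 0.007,"ax": 0,"ay": 0,"az": 0},
])

```text
t: 26.5
tool_pos: [0.6125, 0.2633, 0.2164]
orientation: [-0.0, 3.122, 0.345]
force: [0.4, 0.2, 1.0]
opening: 0.0071
gripper_force: 60.1
```

```bash
python3 - <<'E'
from h import *
st=read_state(); A=R.from_rotvec(st['orientation']).as_matrix(); T=st['tool_pos']+A[:,2]*.186
print(st['t'],st['opening'],st['force'].round(1),'tip',T.round(4))
E
```

```text
26.5 0.007096019839895194 [0.4 0.2 1. ] tip [0.6126 0.304  0.0349]
```

Light contact (z force rose to +1 N). Release and rise.

Emit:
carry_out([
  {"hand": 12,"x": 0,"y": 0,"z": 0,"ax": 0,"ay": 0,"az": 0},
  {"hand": 25,"x": 0,"y": 0,"z": 0,"ax": 0,"ay": 0,"az": 0},
  {"hand": 25,"x": 0,"y": 0,"z": 0,"ax": 0,"ay": 0,"az": 0},
  {"hand": 25,"x": 0,"y": 0.004,"z": -0.018,"ax": 0,"ay": 0,"az": 0},
  {"hand": 25,"x": 0,"y": 0.012,"z": -0.05,"ax": 0,"ay": 0,"az": 0},
  {"hand": 25,"x": 0,"y": 0.023,"z": -0.1,"ax": 0,"ay": 0,"az": 0},
  {"hand": 25,"x": 0,"y": 0.034,"z": -0.15,"ax": 0,"ay": 0,"az": 0},
  {"hand": 25,"x": 0,"y": 0.034,"z": -0.15,"ax": 0,"ay": 0,"az": 0},
])

```text
t: 27.5
tool_pos: [0.6137, 0.2642, 0.3786]
orientation: [-0.002, 3.11, 0.349]
force: [0.2, 0.4, -0.3]
opening: 0.0231
gripper_force: 0.0
```

Emit:
carry_out([
  {"hand": 25,"x": 0,"y": -0.04,"z": -0.02,"ax": 0,"ay": 0,"az": 0},
  {"hand": 25,"x": 0,"y": -0.1,"z": -0.035,"ax": 0,"ay": 0,"az": 0},
  {"hand": 25,"x": 0,"y": -0.16,"z": -0.05,"ax": 0,"ay": 0,"az": 0},
  {"hand": 25,"x": 0,"y": -0.22,"z": -0.06,"ax": 0,"ay": 0,"az": 0},
  {"hand": 25,"x": 0,"y": -0.22,"z": -0.06,"ax": 0,"ay": 0,"az": 0},
  {"hand": 25,"x": 0,"y": -0.22,"z": -0.06,"ax": 0,"ay": 0,"az": 0},
])

```text
t: 28.25
tool_pos: [0.6122, 0.0359, 0.3806]
orientation: [-0.001, -3.123, -0.346]
force: [-0.4, -0.2, 0.7]
opening: 0.0234
gripper_force: 0.0
```

```bash
python3 - <<'E'
from h import *
import fit
st=read_state(); print(st['t'],st['opening'],st['force'].round(1),st['tool_pos'])
g,d=read_camera('top'); cv2.imwrite('pics/top14.png',g); P=cloud('top',d)
dk=g.max(2)<50; B=np.array([.6154,.2924]); m=dk&(np.hypot(P[...,0]-B[0],P[...,1]-B[1])<.085)
vu=np.argwhere(m); print(m.sum(), vu.min(0),vu.max(0)); p=P[m]; print(p.min(0),p.max(0),p.mean(0))
for v in range(135,222,4): print(''.join('#' if dk[v,u] else '.' for u in range(235,338,2)))
g0=cv2.imread('pics/top0.png').astype(float)
fit.G['top']=np.sqrt(sum(cv2.Sobel(cv2.GaussianBlur(g.astype(float),(0,0),.7),cv2.CV_64F,*k,ksize=3)**2 for k in((1,0),(0,1))).sum(2))
print('bowl now',fit.fit('top',(.6154,.2924),[(.09,.066)]))
diff=np.abs(g.astype(float)-g0).sum(2)>60; n,l,s,c=cv2.connectedComponentsWithStats(diff.astype(np.uint8)); print([(tuple(x),) for x in s[1:] if x[4]>12])
E
```

```text
28.25 0.023390700535689462 [-0.4 -0.2  0.7] [0.61222559 0.03589103 0.38056487]
157 [165 271] [198 304]
[ 0.57924557  0.25643597 -0.00098512] [0.64337894 0.31969411 0.01150431] [0.61668763 0.28302983 0.00424629]
....................................................
....................................................
....................................................
....................................................
....................................................
....................................................
....................................................
....................................................
......................###...###.....................
....................#...........#...................
...................#.............#..................
..................##..............#.................
..................................#.................
..................................#.................
.................................#..................
............................##.#....................
.........................................
[... 775 characters left out ...]
2(41)),), ((np.int32(184), np.int32(163), np.int32(186), np.int32(237), np.int32(15454)),), ((np.int32(511), np.int32(171), np.int32(5), np.int32(12), np.int32(17)),), ((np.int32(517), np.int32(181), np.int32(10), np.int32(7), np.int32(54)),), ((np.int32(373), np.int32(183), np.int32(5), np.int32(9), np.int32(22)),), ((np.int32(502), np.int32(183), np.int32(13), np.int32(7), np.int32(56)),), ((np.int32(374), np.int32(192), np.int32(10), np.int32(13), np.int32(42)),), ((np.int32(526), np.int32(194), np.int32(1), np.int32(20), np.int32(20)),), ((np.int32(541), np.int32(257), np.int32(54), np.int32(99), np.int32(178)),), ((np.int32(57), np.int32(395), np.int32(22), np.int32(5), np.int32(51)),)]
```

```bash
python3 - <<'E'
from h import *
d=read_camera('top')[1]; g=cv2.imread('pics/top14.png')
for D in(np.load('top0.npy'),np.load('top8.npy'),d):
    P=cloud('top',D); r=np.hypot(P[...,0]-.6135,P[...,1]-.29); p=P[(P[...,2]>.060)&(P[...,2]<.07)&(r>.075)&(r<.1)]
    A=np.c_[2*p[:,:2],np.ones(len(p))]; x=np.linalg.lstsq(A,(p[:,:2]**2).sum(1),rcond=None)[0]; print('bowl',len(p),x[:2].round(4),np.sqrt(x[2]+x[:2]@x[:2]).round(4))
    for nm,(X,Y),z in(('tin',(.54,.447),(.045,.06)),('tape',(.765,.265),(.018,.028)),('grease',(.709,.105),(.078,.09)),('marker',(.495,.18),(.006,.016)),('pick',(.42,.35),(.1,.14))):
        q=P[(np.hypot(P[...,0]-X,P[...,1]-Y)<.06)&(P[...,2]>z[0])&(P[...,2]<z[1])]; print('  ',nm,len(q),np.median(q,0).round(4))
E
```

```text
bowl 1002 [0.6139 0.2871] 0.0869
   tin 1147 [0.5405 0.4487 0.0521]
   tape 1259 [0.7536 0.2652 0.0249]
   grease 1334 [0.7122 0.1029 0.0835]
   marker 329 [0.4939 0.1758 0.0111]
   pick 212 [0.4226 0.3496 0.1213]
bowl 1005 [0.6139 0.2871] 0.0869
   tin 1145 [0.5405 0.4486 0.0521]
   tape 1262 [0.7529 0.2646 0.0248]
   grease 1330 [0.7124 0.1028 0.0835]
   marker 340 [0.4931 0.1774 0.011 ]
   pick 208 [0.4227 0.35   0.1213]
bowl 1004 [0.6139 0.2871] 0.0869
   tin 1145 [0.5405 0.4484 0.0521]
   tape 1257 [0.7534 0.2652 0.0249]
   grease 1048 [0.7186 0.1085 0.0836]
   marker 341 [0.494  0.1757 0.011 ]
   pick 212 [0.4228 0.35   0.1213]
```

```bash
python3 -c "
from h import *
print(robot.close_job())"
```

```text
the job is handed in; nothing more can be done
None
```

I pried up the ring's lug, put the pick back in its sleeve, pulled the ring out (the first grip on the lug missed; the second held), and laid it flat in the steel bowl. The bowl and the pick measured the same as at the start; so did the bystanders, except the grease jar, which was partly hidden by the arm in the last check. The job is handed in, about 28 s on the robot's clock.

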